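Clamp the bread basket in its display stand with the turnbuckle

TASK

Lift the bread basket by its handle, set it down flat in its place between the two end boards of the display stand, and let go. Then turn the red turnbuckle, pushing its spokes over the top away from the robot (towards the basket) stroke after stroke, until the pads of both end boards grip the basket firmly; stop there, do not wind it so hard that the basket is crushed. Keep the basket upright and leave the tin, the jar and the breadboard where they are.

Things in the scene. Friction and masses are not known exactly. Their poses are not given: they have to be found in the camera images.
- stand: Wooden display stand, fixed: base board 280 (x) x 350 (y) x 20 mm; origin at counter height, 145 mm behind its near edge, midway in y. x points from the turnbuckle to the basket's place (roughly away from the robot), y (left) along the tie rod, z up. 'Stand' directions below mean these.
- nest (a point): The basket's place: its centre on top of the base board (20 mm above the counter), axes as the stand. Two dark strips, 12 mm high, 112 mm apart, bound it in x (basket 104 mm, 4 mm spare a side); the end boards' pads bound it in y, at the start 9 to 17 mm clear of each basket end. The basket's long side goes along y, either way round.
- turnbuckle_mid (a point): Middle of the red turnbuckle on its axis, 100 mm above the counter, 143 mm from the nest in stand -x; axes as the stand, NOT turning. Body 120 mm long along y, 38 mm across. At its middle four steel spokes, 90 degrees apart, across the axis: 10 mm thick, ends 20 mm black balls that roll freely, reaching 72 mm from the axis. Their angle is random, not reported: feel or look.
- spoke_circle_top (a point): Fixed point 72 mm above the axis: top of the circle of the spokes' ends. Pushing the upper spoke in stand +x draws both end boards in, each 20 mm per turn (5 mm per quarter); 0.5 to 1 turn is needed. Closed fingertips 34 mm above the axis, swept from 76 mm before it until their leading side is 38 mm past it, turn a spoke to 50 degrees past the top. Then lift 50 mm, go back, take the next.
- left_board: Left (+y) end board, wood, 235 (x) x 18 (y) x 115 mm (z), slides along stand y. Origin on its inner face, 60 mm above the counter, at the nest's x. The turnbuckle stays where it is left: friction 0.09 N m, 2 to 3 N at the finger while the pads are free; after the pads touch, the push rises about 1 N per mm of further board travel.
- right_board: Right (-y) end board, mirror image of the left one; both always move in by the same amount. If a sweep is blocked (more than a knock) while the finger's leading side is still some 45 mm or more before the axis, a low ball end is in the way (a spoke leaning 50 to 65 degrees back): lift over it, come down 18 mm before the axis, and push the spoke that is already past the top.
- left_pad (a point): Centre of the inner face of the left board's black rubber pad (85 x 12 x 50 mm, on springs of 8 N/mm, 6.5 mm travel; 20 mm inward of the board's face when free). Firm grip: each pad presses the basket with over 5 N (0.7 mm); 45 N (5.6 mm) crushes it; aim at 10 to 30 N, a finger push of about 5 N. Above about 14 N the turnbuckle eases back to that when let go.
- right_pad (a point): Centre of the inner face of the right board's pad, like the left one.
- basket_handle (a point): Centre of the basket's wooden handle bar: 14 mm wide (x), 140 mm long (y), 16 mm high, 125 mm above the basket's underside; 41 mm free below it to the rim. Grasp it from above, closing along x. Axes are the basket's, z up.
- basket_centre (a point): Centre of the wicker basket, 37.5 mm above its underside; 104 (x) x 170 (y) x 76 mm high without the handle, about 0.45 kg, bread rolls fixed inside. Starts loose on the counter.
- tin_mid (a point): Bystander: open dark steel loaf tin 50 x 130 x 60 mm, its centre.
- jar_mid (a point): Bystander: amber jar, 70 mm across, 100 mm high, its centre.
- breadboard_mid (a point): Bystander: dark wooden board 110 x 140 x 18 mm, its centre.
Not all that is in view belongs to the job. Of the things that look like the part that bears basket_handle, the largest one is meant.

How it is judged:
By the outcome, as a careful person would: the job done as asked, in the order asked, and still so for the second after the job is handed in, with the robot touching nothing.
It also fails if it takes over 72 s, if anything falls off the work surface, if the arm or the gripper's body presses on something with over 40 N, if the wrist force passes 120 N, or if a joint passes its speed limit or range.

ROBOT

A 6-joint arm with a two-finger parallel gripper is mounted at the origin on the work surface. World frame = base frame: x ahead of the robot, y to its left, z up, the work surface at z = 0. Lengths are in m, angles in rad, forces in N, time in s.
With the tool pointing down it reaches from about 0.425 to 0.925 m from the base axis. Payload 12.5 kg.
Tool frame: the origin (TCP) lies between the finger pads; the fingertips stand 14 mm ahead of it and the grasp point (between the pads) lies 5 mm behind it; z points along the fingers, x is the direction in which the jaws open and shut, and the axes are right-handed (so a half turn about z gives the same grasp; the last joint's range is limited). The gripper opens to 85 mm and grips with 20 to 120 N. Pads are 22 mm wide; open, the fingers measure 114 mm over their backs; the gripper's body (76 mm by 85 mm) begins 54 mm behind the grasp point. The pads swing forward as they close: fully open they stand 13 mm farther back than shut.
Start: joints at [-0.106, 0.491, 1.559, -0, 1.092, -0.106], TCP at [0.625, 0, 0.245] pointing down, gripper open.
Joint ranges: [-3.1, 3.1], [-0.84, 2.19], [0.05, 2.79], [-1.13, 4.28], [0.06, 2.93], [-2.69, 2.69]. Speed limits (rad/s): [2.22, 2.22, 2.79, 3.14, 3.14, 3.14].

INTERFACE

Orientations are given as a unit quaternion [x, y, z, w].
In Python, from bench import telemetry, camera, ticket gives the robot as it stands.
- The arm moves only by the tool send_rows, never from a script. Its argument "moves" is a list of rows, each a list of 3 entries, a list of its own where there are three numbers: the shift along the tool's x, y, z in mm, then the turn, a rotation vector about the tool's x, y, z in degrees, then the closure, from -1 (fully open) to 1 (shut). In form: [[[tx, ty, tz], [rx, ry, rz], claw], ...]. A call has 1 to 5 rows; each row shifts and turns the pose as measured when the row begins, along the tool's axes as they then stand; what a row does not reach is not made up. A row lasts 1/8 s, in which the tool goes at most 62.5 mm and 10.7 degrees, less where a joint would pass 70% of its speed; a pose out of reach is approached as far as the arm can. A call is refused whole if a number of a shift passes 62.5 or a number of a turn 10.7, either way. A call with a gripper value outside its range is refused whole. The fingers move at their own pace and stop on an object; the grip force is fixed at half the most. Time passes only in rows, so rows that do not move let the fingers close. It gives the time, the measured TCP pose, the force and the opening at its end, in the units of the state.
- telemetry.read_state(): the state, without advancing time (a new reading comes with each control period).
- camera(name): name is "scene" or "side" or "wrist"; returns a dict with "img" (420x560x3 uint8, red, green, blue), "fov_y" (degrees; the focal length in pixels is half the picture's height over the tangent of half this angle, whatever the lens; pixels are square), "cx", "cy" (the principal point, pixels), "extrinsics" (4x4, takes a point from world to camera coordinates). Camera axes: x right, y up, looking along -z (the intrinsics and any distortion apply to the point x, -y, -z); pixel columns grow to the right and rows downward; lengths in m; the calibration is good to about 2 mm. A picture is of the moment at which its call begins. There is no depth.
- ticket.hand_in(): hands the job in, once; it reports no verdict.
The state is a dict: "clock": time; "joint_positions": joint angles; "dq": joint speeds; "tau": joint torques, N m; "eef_pos": TCP position; "tcp_rot": TCP orientation; "ft_force": force on the tool from outside, world axes, zero at the start; "torque": the same for the moment, N m; "finger_gap": finger opening in m.
Only numpy, scipy, OpenCV 4.12 (cv2) and the standard library are available. Lean on these libraries where they do the work, as an engineer would, in place of code of your own. Each camera call takes 0.05 s, during which the arm holds its last target.

## Working session

There is one attempt and no reset: what is moved stays moved. The work goes in short steps, Python scripts to look and compute and a tool call to move; the robot and the scene stay as the last step left them, time stands still between calls to the robot, and variables do not carry over. Pictures are saved under pics/ and viewed, and the job is handed in when it is done.

Besides the shell and the picture viewer there is one more tool, called after "Emit:" as name([rows], argument=value, ...), one row to a line, values as JSON. send_rows: Moves the arm, as the interface text tells. Its arguments: {"type":"object","properties":{"moves":{"type":"array"}},"required":["moves"]}

```bash
ls; mkdir -p pics; python3 - <<'E'
from bench import telemetry, camera
import cv2
print(telemetry.read_state())
for n in ["scene","side","wrist"]:
    c=camera(n); cv2.imwrite(f"pics/{n}0.png",c["img"][:,:,::-1])
    print(n,{k:v for k,v in c.items() if k!="img"})
E
```

```text
pics
{'clock': 0.0, 'joint_positions': array([-1.05601884e-01,  4.91579277e-01,  1.55947724e+00,  4.65780951e-06,
        1.09170279e+00, -1.05594910e-01]), 'dq': array([-0.00145791, -0.00061616,  0.00189862, -0.00036199, -0.00082531,
       -0.00136282]), 'tau': array([-2.53899279e-04, -6.18447447e+01, -2.61596632e+01, -1.41405640e-04,
        4.01603000e-03, -9.44706159e-06]), 'eef_pos': array([6.24777406e-01, 4.61425950e-05, 2.44705912e-01]), 'tcp_rot': array([ 9.99999830e-01, -4.56155520e-06, -5.79858093e-04, -6.35383521e-05]), 'ft_force': array([-0.37922403, -0.25570573, -0.64437632]), 'torque': array([ 0.00513371, -0.00131724, -0.04233942]), 'finger_gap': 0.08562454944303413}
scene {'fov_y': 57.160086813932956, 'cx': 277.725074955134, 'cy': 210.66432596966436, 'extrinsics': array([[-0.65010096,  0.75983777,  0.003911  ,  0.40301072],
       [-0.61874278, -0.53235668,  0.57771424,  0.28698386],
       [ 0.44105114,  0.37315268,  0.81622973, -1.61439428],
       [ 0.        ,  0.        ,  0.        ,  1.        ]])}
side {'fov_y': 49.078300879398455, 'cx': 290.40872362978513, 'cy': 211.06239415952768, 'extrinsics': array([[ 0.99757841, -0.06920386,  0.00693776, -0.61028794],
       [ 0.03528917,  0.58959144,  0.80693036, -0.11982025],
       [-0.05993314, -0.80473148,  0.59060584, -1.40545521],
       [ 0.        ,  0.        ,  0.        ,  1.        ]])}
wrist {'fov_y': 67.37303562405228, 'cx': 281.5917785829169, 'cy': 207.4881146791984, 'extrinsics': array([[ 9.99999478e-01,  6.18545565e-04, -8.12741962e-04,
        -6.23576418e-01],
       [-8.37762026e-04,  9.51932695e-01, -3.06306126e-01,
         4.00253510e-02],
       [ 5.84211351e-04,  3.06306647e-01,  9.51932717e-01,
        -3.80934582e-01],
       [ 0.00000000e+00,  0.00000000e+00,  0.00000000e+00,
         1.00000000e+00]])}
```

View pics/scene0.png

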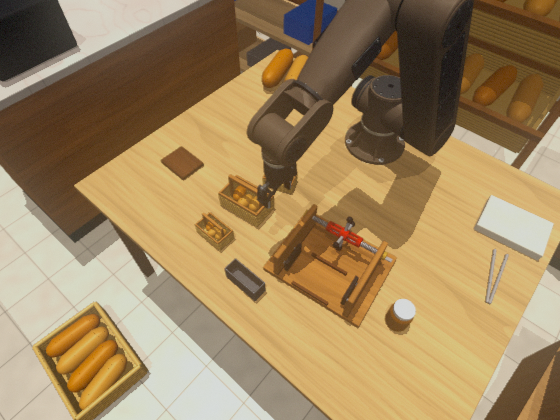

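View pics/side0.png

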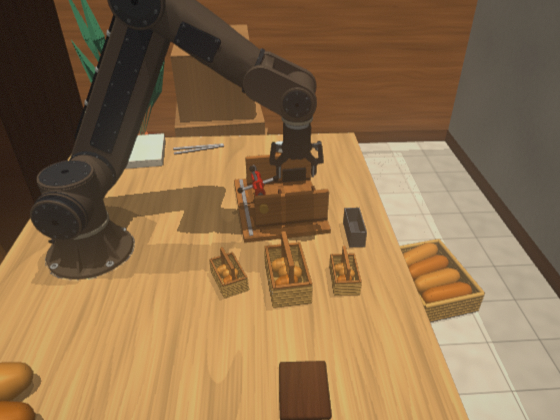

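View pics/wrist0.png

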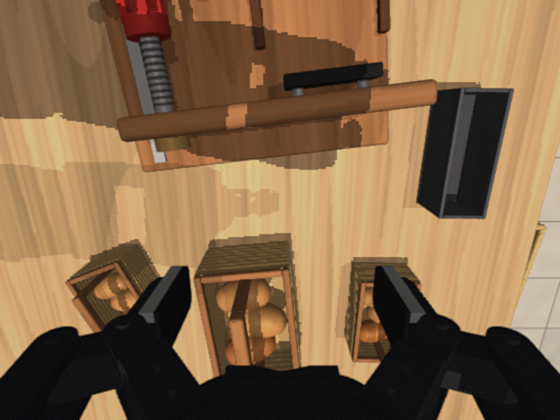

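The scene view shows the three baskets near (245,200) px, with the largest in the middle. The stand is around (335,265) and the loaf tin around (245,280). I'll raise the arm for a wider wrist view.

Emit:
send_rows([
  [[0,-20,-50],[0,0,0],-1],
  [[0,-20,-50],[0,0,0],-1],
  [[0,-20,-50],[0,0,0],-1],
  [[0,-20,-50],[0,0,0],-1],
  [[0,0,0],[0,0,0],-1],
])

```text
clock: 0.78
eef_pos: [0.6249, 0.0821, 0.4493]
tcp_rot: [1.0, -0.0, -0.002, -0.0]
ft_force: [-0.5, -0.1, -0.2]
finger_gap: 0.0853
```

```bash
cat > h.py <<'E'
import numpy as np, cv2
from bench import telemetry, camera
def K(c):
    f=c["img"].shape[0]/2/np.tan(np.radians(c["fov_y"]/2)); return f
def ray(c,u,v):
    f=K(c); E=np.array(c["extrinsics"]); R=E[:3,:3]
    d=R.T@np.array([(u-c["cx"])/f,-(v-c["cy"])/f,-1]); return -R.T@E[:3,3], d/np.linalg.norm(d)
def onz(c,u,v,z):
    o,d=ray(c,u,v); return o+d*(z-o[2])/d[2]
def tri(rays):
    A=np.zeros((3,3));b=np.zeros(3)
    for o,d in rays:
        P=np.eye(3)-np.outer(d,d);A+=P;b+=P@o
    p=np.linalg.solve(A,b); return p,[np.linalg.norm((np.eye(3)-np.outer(d,d))@(p-o)) for o,d in rays]
def proj(c,p):
    E=np.array(c["extrinsics"]);q=E[:3,:3]@np.array(p)+E[:3,3];f=K(c)
    return c["cx"]+f*q[0]/-q[2], c["cy"]-f*q[1]/-q[2]
def crop(c,name,x0,y0,x1,y1,s):
    im=cv2.resize(c["img"][y0:y1,x0:x1,::-1],None,fx=s,fy=s,interpolation=cv2.INTER_CUBIC); cv2.imwrite(f"pics/{name}.png",im)
E
python3 - <<'E'
from h import *
import pickle
D={n:camera(n) for n in ["scene","side","wrist"]}
pickle.dump(D,open("v1.pkl","wb"))
crop(D["wrist"],"w1",0,0,560,420,1.4)
crop(D["scene"],"s1",180,140,420,320,3.3)
crop(D["side"],"d1",190,130,380,320,3.1)
print(telemetry.read_state()["eef_pos"])
E
```

```text
[0.6244215  0.08065588 0.44418273]
```

View pics/w1.png

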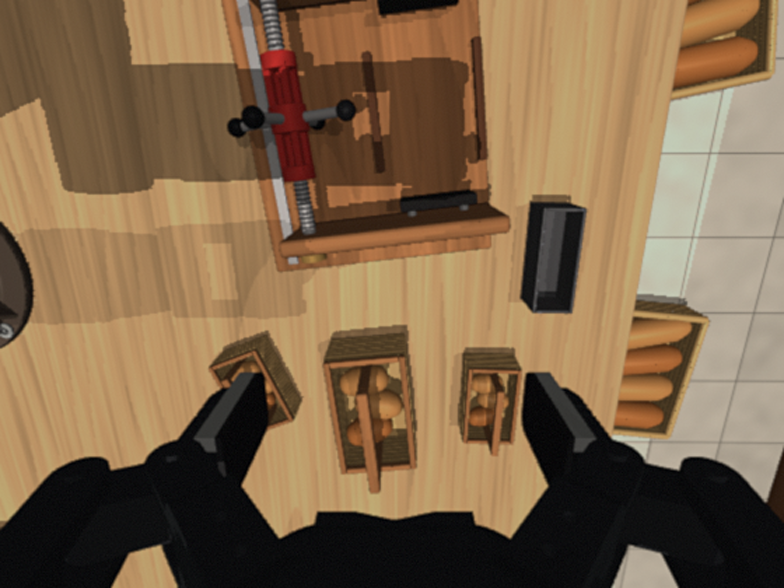

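View pics/s1.png

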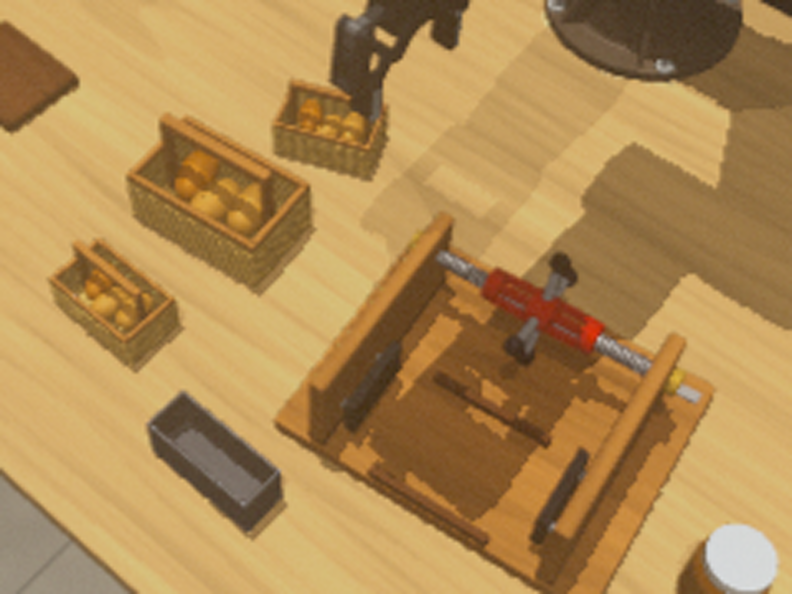

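View pics/d1.png

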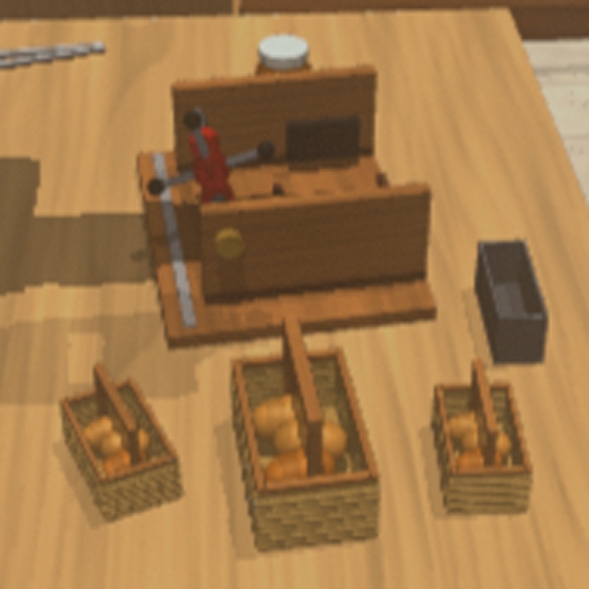

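Emit:
send_rows([
  [[10,-60,0],[0,0,0],-1],
  [[10,-60,0],[0,0,0],-1],
  [[10,-30,0],[0,0,0],-1],
  [[0,0,0],[0,0,0],-1],
])

```text
clock: 1.42
eef_pos: [0.6563, 0.2315, 0.4358]
tcp_rot: [1.0, -0.004, -0.012, 0.001]
ft_force: [0.1, -1.1, -0.4]
finger_gap: 0.0853
```

```bash
python3 - <<'E'
from h import *
import pickle
D={n:camera(n) for n in ["scene","side","wrist"]}
pickle.dump(D,open("v2.pkl","wb"))
crop(D["wrist"],"w2",0,0,560,420,1.4)
crop(D["scene"],"s2",180,140,420,320,3.3)
D=pickle.load(open("v1.pkl","rb"))
w,s,d=D["wrist"],D["scene"],D["side"]
W=lambda u,v,z:onz(w,u/1.4,v/1.4,z).round(4)
S=lambda u,v,z:onz(s,180+u/3.3,140+v/3.3,z).round(4)
Dd=lambda u,v,z:onz(d,190+u/3.1,130+v/3.1,z).round(4)
print("handle W",W(363,366,.133),W(374,490,.133))
print("handle S",S(168,118,.133),S(267,185,.133))
print("handle D",Dd(291,320,.133),Dd(313,420,.133))
print("basket rim W", [W(*p,.076) for p in [(326,361),(408,355),(415,466),(343,472)]])
print("rim S",[S(*p,.076) for p in [(128,178),(190,120),(310,187),(247,245)]])
print("strips W",[W(*p,.032) for p in [(368,55),(380,170),(476,40),(478,160)]])
print("strips S",[S(*p,.032) for p in [(435,375),(550,440),(372,470),(487,540)]])
E
```

```text
handle W [ 0.5849 -0.0706  0.133 ] [ 0.5945 -0.2403  0.133 ]
handle S [ 0.5951 -0.2346  0.133 ] [ 0.5931 -0.0971  0.133 ]
handle D [ 0.5846 -0.1174  0.133 ] [ 0.5951 -0.2478  0.133 ]
basket rim W [array([ 0.5334, -0.0935,  0.076 ]), array([ 0.6361, -0.0848,  0.076 ]), array([ 0.647 , -0.2513,  0.076 ]), array([ 0.5485, -0.262 ,  0.076 ])]
rim S [array([ 0.6516, -0.2463,  0.076 ]), array([ 0.5501, -0.2525,  0.076 ]), array([ 0.5341, -0.0913,  0.076 ]), array([ 0.633 , -0.0913,  0.076 ])]
strips W [array([0.59  , 0.2584, 0.032 ]), array([0.6019, 0.1358, 0.032 ]), array([0.7082, 0.2727, 0.032 ]), array([0.7175, 0.1471, 0.032 ])]
strips S [array([0.6059, 0.1357, 0.032 ]), array([0.59  , 0.2636, 0.032 ]), array([0.7264, 0.1529, 0.032 ]), array([0.7114, 0.2774, 0.032 ])]
```

View pics/w2.png

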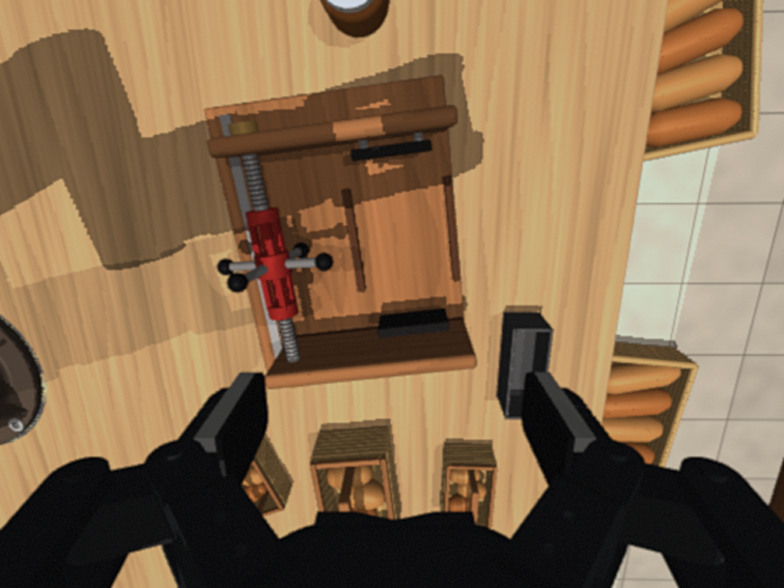

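View pics/s2.png

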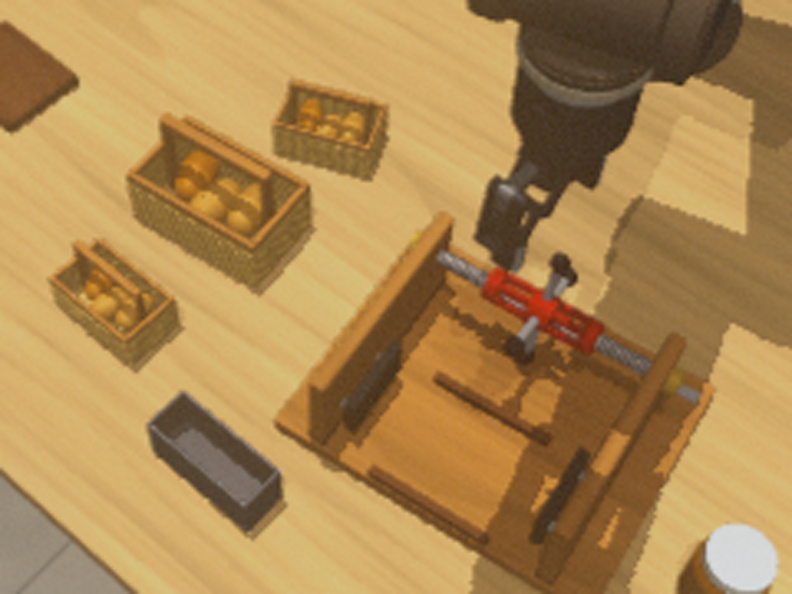

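```bash
python3 - <<'E'
from h import *
import pickle
D=pickle.load(open("v2.pkl","rb"))
w,s,d=D["wrist"],D["scene"],D["side"]
W=lambda u,v,z:onz(w,u/1.4,v/1.4,z)
S=lambda u,v,z:onz(s,180+u/3.3,140+v/3.3,z)
def ang(a,b): return np.degrees(np.arctan2(*(b-a)[[1,0]])).round(2)
a=[W(*p,.032) for p in [(347,190),(362,290),(449,178),(457,280)]]
print("strips",np.round(a,4),ang(a[1],a[0])-90,ang(a[3],a[2])-90,np.mean(a,0))
b=[S(*p,.032) for p in [(435,375),(550,440),(372,470),(487,540)]];print("S mean",np.mean(b,0))
a=[W(*p,.02) for p in [(206,108),(443,76)]];print("board far edge",np.round(a,4),ang(*a))
a=[W(*p,.135) for p in [(211,155),(455,125)]];print("left board inner top",np.round(a,4),ang(*a))
a=[W(*p,.135) for p in [(268,375),(474,355)]];print("right board inner?",np.round(a,4),ang(*a))
a=[W(*p,.085) for p in [(352,158),(431,150)]];print("left pad",np.round(a,4),ang(*a))
a=[W(*p,.085) for p in [(379,318),(446,310)]];print("right pad",np.round(a,4),ang(*a))
# red centroid
for n,c,z in (("w",w,.1),("s",s,.1)):
    im=c["img"].astype(int);m=((im[:,:,0]>110)&(im[:,:,1]<50)&(im[:,:,2]<50)).astype(np.uint8)
    k,l,st,ce=cv2.connectedComponentsWithStats(m);i=1+st[1:,4].argmax()
    pts=np.argwhere(m)[:,::-1].astype(np.float32)
    r=cv2.minAreaRect(pts);bx=cv2.boxPoints(r);o=[onz(c,*p,z).round(4)[:2].tolist() for p in bx]
    print(n,st[i],r[0],onz(c,*r[0],z).round(4),o)
E
```

```text
strips [[0.5897 0.261  0.032 ]
 [0.6036 0.1361 0.032 ]
 [0.7102 0.274  0.032 ]
 [0.7239 0.1492 0.032 ]] 6.3700000000000045 6.280000000000001 [0.65686821 0.20507533 0.032     ]
S mean [0.65841071 0.20742037 0.032     ]
board far edge [[0.4282 0.3541 0.02  ]
 [0.7014 0.3844 0.02  ]] 6.35
left board inner top [[0.4757 0.3034 0.135 ]
 [0.7044 0.3277 0.135 ]] 6.06
right board inner? [[0.5071 0.0708 0.135 ]
 [0.7325 0.0958 0.135 ]] 6.33
left pad [[0.6032 0.2986 0.085 ]
 [0.6856 0.3058 0.085 ]] 5.04
right pad [[0.628  0.1187 0.085 ]
 [0.706  0.1287 0.085 ]] 7.3
w [185 171  24  58 577] (193.57994079589844, 189.87698364257812) [0.5113 0.1861 0.1   ] [[0.4893, 0.2409], [0.5204, 0.2471], [0.5349, 0.1274], [0.5015, 0.12]]
s [332 228  22  17  70] (344.4720153808594, 233.95748901367188) [0.514  0.1903 0.1   ] [[0.5368, 0.1353], [0.5003, 0.128], [0.4916, 0.2444], [0.5272, 0.2498]]
```

```bash
cat >> h.py <<'E'
from scipy.spatial.transform import Rotation as Ro
def delta(x,y,z,yaw):
    s=telemetry.read_state(); R=Ro.from_quat(s["tcp_rot"]); T=Ro.from_euler('z',yaw,degrees=True)*Ro.from_quat([1,0,0,0])
    p=R.inv().apply(np.array([x,y,z])-s["eef_pos"])*1000
    print("pos",s["eef_pos"].round(4),"F",s["ft_force"].round(1),"gap",round(s["finger_gap"],4),"t",round(s["clock"],2))
    print("shift mm",p.round(1),"turn deg",(R.inv()*T).as_rotvec(degrees=True).round(2))
E
python3 -c "
from h import *
delta(.5917,-.172,.27,5.2)"
```

```text
pos [0.656  0.229  0.4376] F [ 0.5 -0.   0.2] gap 0.0852 t 1.57
shift mm [-56.5 401.2 169.9] turn deg [ 0.07  1.29 -5.78]
```

Emit:
send_rows([
  [[-6,50,15],[0,0.6,-3],-1],
  [[-8,55,20],[0,0.6,-2.5],-1],
  [[-8,55,20],[0,0,0],-1],
  [[-8,55,20],[0,0,0],-1],
  [[-8,55,20],[0,0,0],-1],
])

```text
clock: 2.2
eef_pos: [0.6306, -0.0539, 0.3425]
tcp_rot: [0.999, 0.044, 0.002, 0.001]
ft_force: [0.5, -0.3, -0.5]
finger_gap: 0.0856
```

```bash
python3 -c "
from h import *
delta(.5917,-.172,.27,5.2)"
```

```text
pos [ 0.6306 -0.0539  0.3425] F [ 0.5 -0.3 -0.5] gap 0.0856 t 2.2
shift mm [-49.2 114.1  72.6] turn deg [ 0.12 -0.19 -0.2 ]
```

Emit:
send_rows([
  [[-25,40,30],[0,0,0],-1],
  [[-24,35,25],[0,0,0],-1],
  [[0,0,0],[0,0,0],-1],
])

```text
clock: 2.58
eef_pos: [0.5831, -0.1427, 0.2851]
tcp_rot: [0.999, 0.039, 0.001, 0.001]
ft_force: [0.7, 1.3, 0.4]
finger_gap: 0.0855
```

```bash
python3 - <<'E'
from h import *
import pickle
D={n:camera(n) for n in ["scene","side","wrist"]}
pickle.dump(D,open("v3.pkl","wb"))
crop(D["wrist"],"w3",0,0,560,420,1.4)
crop(D["side"],"d3",220,200,360,320,5)
delta(.5917,-.172,.27,5.2)
E
```

```text
pos [ 0.5856 -0.1399  0.2873] F [1.1 0.7 0.2] gap 0.0853 t 2.73
shift mm [ 3.4 32.5 17.5] turn deg [ 0.21 -0.34 -0.56]
```

View pics/w3.png

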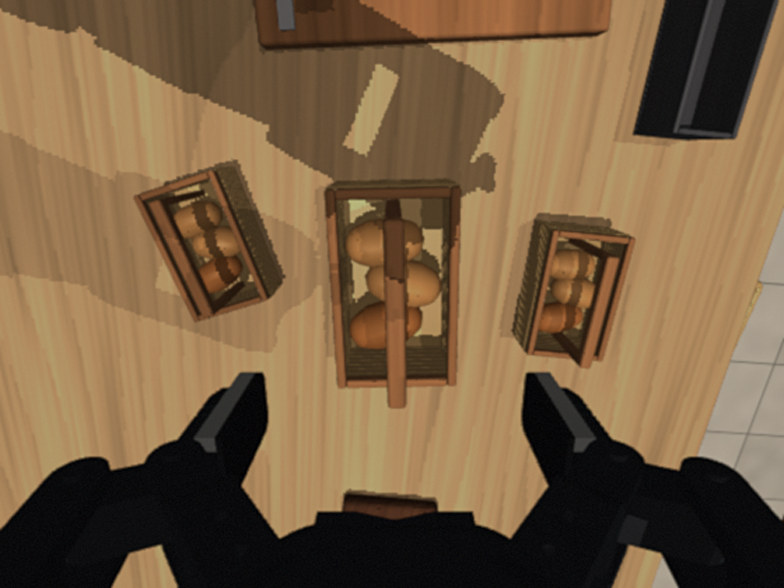

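View pics/d3.png

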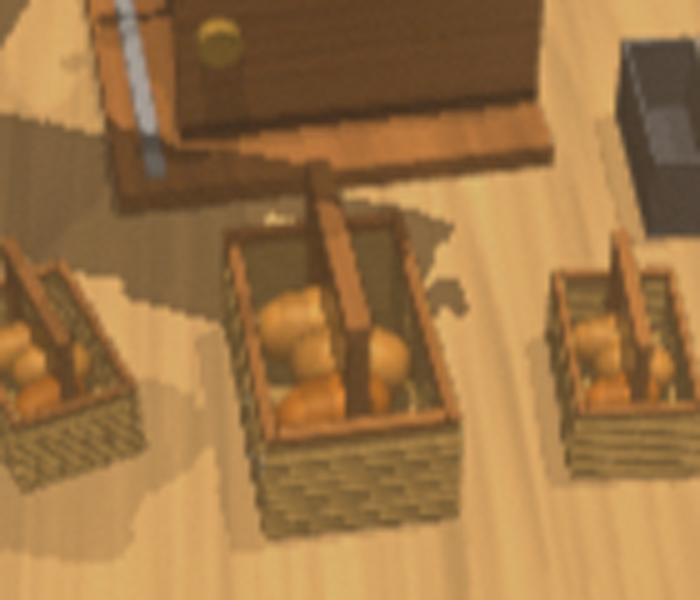

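```bash
python3 - <<'E'
from h import *
import pickle
w=pickle.load(open("v3.pkl","rb"))["wrist"]
W=lambda u,v,z:onz(w,u/1.4,v/1.4,z)
a=[W(*p,.133) for p in [(394.5,221),(397,407)]]
print(np.round(a,4),np.mean(a,0),np.degrees(np.arctan2(*(a[0]-a[1])[[1,0]]))-90)
r=[W(*p,.076) for p in [(326,186),(460,183),(456,384),(339,386)]]
print(np.round(r,4),np.mean(r,0))
for i,j in ((3,0),(2,1)): print(np.degrees(np.arctan2(*(r[j]-r[i])[[1,0]]))-90)
for i,j in ((0,1),(3,2)): print(np.degrees(np.arctan2(*(r[j]-r[i])[[1,0]])))
E
```

```text
[[ 0.5823 -0.1066  0.133 ]
 [ 0.5952 -0.2436  0.133 ]] [ 0.5887708 -0.1751     0.133    ] 5.382240701299864
[[ 0.5299 -0.0935  0.076 ]
 [ 0.6302 -0.0833  0.076 ]
 [ 0.6483 -0.2532  0.076 ]
 [ 0.5467 -0.2631  0.076 ]] [ 0.58877682 -0.17326717  0.076     ]
5.670114949050955
6.0781231752624905
5.828161267165915
5.53055947692336
```

Basket centre is at about (0.5895, -0.1735), with a yaw of 5.6°. I'll go down to grasp the handle.

```bash
python3 -c "
from h import *
delta(.5895,-.174,.121,5.6)"
```

```text
pos [ 0.5856 -0.1399  0.2873] F [1.1 0.7 0.2] gap 0.0853 t 2.73
shift mm [1.000e-01 3.370e+01 1.665e+02] turn deg [ 0.22 -0.34 -0.96]
```

Emit:
send_rows([
  [[0,17,20],[0.2,-0.3,-1],-1],
  [[0,16,30],[0,0,0],-1],
  [[0,0,30],[0,0,0],-1],
  [[0,0,0],[0,0,0],-1],
])

```text
clock: 3.22
eef_pos: [0.592, -0.1707, 0.2098]
tcp_rot: [0.999, 0.052, 0.004, 0.002]
ft_force: [-0.0, 0.0, 0.1]
finger_gap: 0.0854
```

```bash
python3 -c "
from h import *
delta(.5895,-.174,.121,5.6)"
```

```text
pos [ 0.592  -0.1707  0.2098] F [-0.   0.   0.1] gap 0.0854 t 3.23
shift mm [-3.5  2.7 88.7] turn deg [ 0.2  -0.46  0.37]
```

Emit:
send_rows([
  [[-2,1.5,30],[0.2,-0.5,0.4],-1],
  [[-1,1,30],[0,0,0],-1],
  [[0,0,20],[0,0,0],-1],
  [[0,0,6],[0,0,0],-1],
  [[0,0,0],[0,0,0],-1],
])

```text
clock: 3.85
eef_pos: [0.5951, -0.1718, 0.1308]
tcp_rot: [0.999, 0.051, 0.006, 0.003]
ft_force: [-0.0, -0.3, 0.6]
finger_gap: 0.0856
```

```bash
python3 - <<'E'
from h import *
delta(.5895,-.174,.121,5.6)
w=camera("wrist");crop(w,"w4",0,0,560,420,1.4)
s=camera("side");crop(s,"d4",220,160,360,320,5)
E
```

```text
pos [ 0.5951 -0.1718  0.1308] F [-0.  -0.3  0.6] gap 0.0856 t 3.85
shift mm [-5.9  1.6  9.8] turn deg [ 0.34 -0.62  0.24]
```

View pics/w4.png

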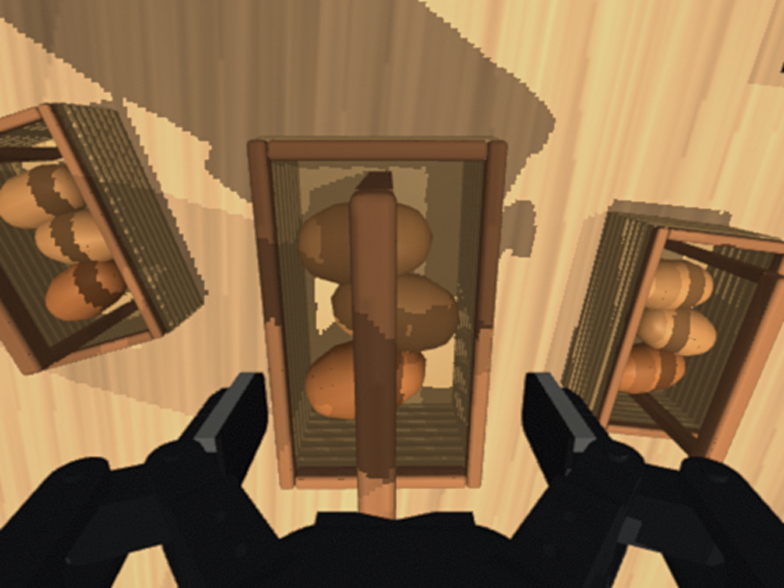

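Emit:
send_rows([
  [[-5,1,5],[0.3,-0.6,0.2],-1],
  [[-2,0.5,6],[0,0,0],-1],
  [[0,0,2],[0,0,0],-1],
  [[0,0,0],[0,0,0],-1],
])

```text
clock: 4.45
eef_pos: [0.5881, -0.1746, 0.1186]
tcp_rot: [0.999, 0.049, 0.001, 0.001]
ft_force: [-0.2, 0.2, -0.0]
finger_gap: 0.0853
```

```bash
python3 - <<'E'
from h import *
delta(.5895,-.174,.121,5.6)
E
```

```text
pos [ 0.5881 -0.1746  0.1186] F [-0.2  0.2 -0. ] gap 0.0853 t 4.45
shift mm [ 1.4 -0.4 -2.4] turn deg [ 0.08 -0.1   0.  ]
```

Emit:
send_rows([
  [[1,0,-2],[0,0,0],0.3],
  [[0,0,0],[0,0,0],0.6],
  [[0,0,0],[0,0,0],1],
  [[0,0,0],[0,0,0],1],
  [[0,0,0],[0,0,0],1],
])

```text
clock: 5.08
eef_pos: [0.5891, -0.1745, 0.121]
tcp_rot: [0.999, 0.049, 0.001, 0.001]
ft_force: [-1.2, -1.2, -0.7]
finger_gap: 0.0131
```

Emit:
send_rows([
  [[0,0,0],[0,0,0],1],
  [[0,0,0],[0,0,0],1],
  [[0,0,-10],[0,0,0],1],
  [[0,0,-20],[0,0,0],1],
  [[0,0,0],[0,0,0],1],
])

```text
clock: 5.7
eef_pos: [0.5888, -0.1742, 0.1515]
tcp_rot: [0.999, 0.049, -0.0, 0.0]
ft_force: [0.6, 0.2, -4.9]
finger_gap: 0.0127
```

```bash
python3 - <<'E'
from h import *
delta(.5895,-.174,.29,5.6)
w=camera("wrist");crop(w,"w5",0,0,560,420,1.4)
s=camera("side");crop(s,"d5",200,120,380,320,3)
E
```

```text
pos [ 0.5888 -0.1742  0.1515] F [ 0.6  0.2 -4.9] gap 0.0127 t 5.7
shift mm [ 8.000e-01 -1.000e-01 -1.385e+02] turn deg [0.03 0.   0.01]
```

View pics/d5.png

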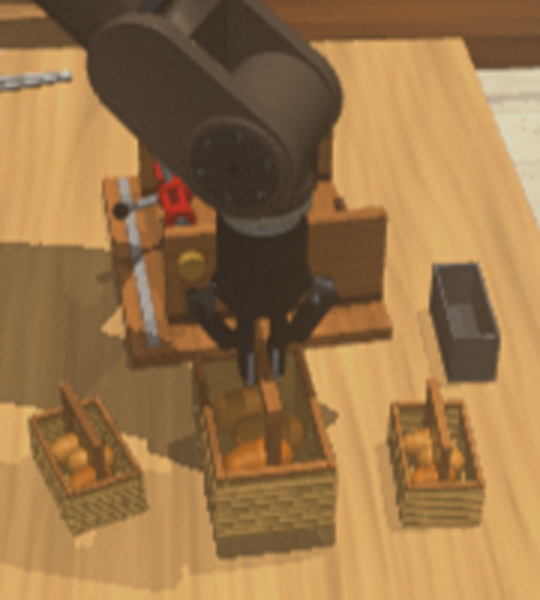

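View pics/w5.png

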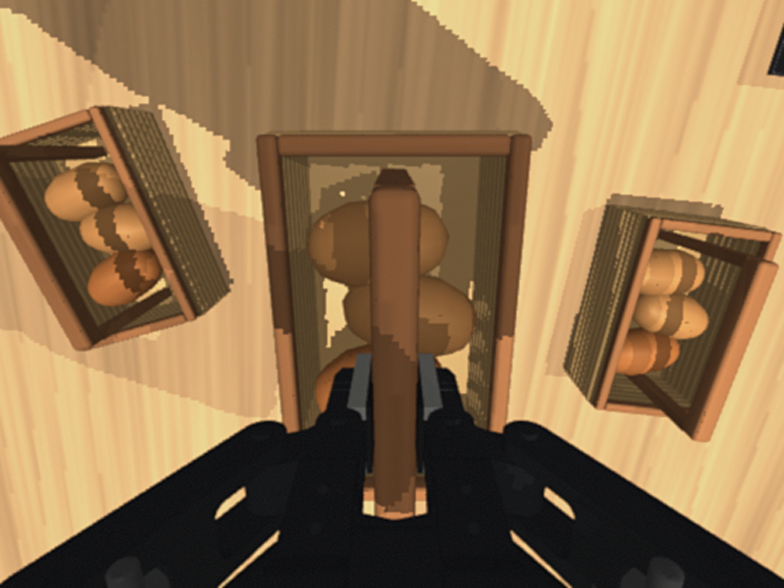

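The basket is off the counter and hanging level, held at the middle of its handle. I'll raise it and carry it to the stand.

Emit:
send_rows([
  [[0,0,-25],[0,0,0],1],
  [[0,0,-35],[0,0,0],1],
  [[0,0,-40],[0,0,0],1],
  [[0,-10,-35],[0,0,0],1],
  [[0,-25,-20],[0,0,0],1],
])

```text
clock: 6.42
eef_pos: [0.5838, -0.1393, 0.3026]
tcp_rot: [0.999, 0.048, -0.006, -0.003]
ft_force: [0.0, -0.9, -4.7]
finger_gap: 0.0129
```

```bash
python3 - <<'E'
from h import *
delta(.657,.205,.30,6.3)
E
```

```text
pos [ 0.5838 -0.1393  0.3026] F [ 0.  -0.9 -4.7] gap 0.0129 t 6.42
shift mm [ 105.8 -335.7    3.3] turn deg [-0.36  0.72 -0.82]
```

Emit:
send_rows([
  [[12,-38,0],[-0.3,0.6,-0.8],1],
  [[14,-42,0],[0,0,0],1],
  [[14,-42,0],[0,0,0],1],
  [[14,-42,0],[0,0,0],1],
  [[14,-42,0],[0,0,0],1],
])

```text
clock: 7.05
eef_pos: [0.6295, 0.0776, 0.2999]
tcp_rot: [0.999, 0.053, -0.003, -0.0]
ft_force: [0.8, -0.3, -4.7]
finger_gap: 0.0133
```

```bash
python3 - <<'E'
from h import *
delta(.657,.205,.30,6.3)
E
```

```text
pos [0.6295 0.0776 0.2999] F [ 0.8 -0.3 -4.7] gap 0.0133 t 7.05
shift mm [ 4.090e+01 -1.237e+02 -1.000e-01] turn deg [-0.06  0.3  -0.19]
```

Emit:
send_rows([
  [[13,-40,0],[0,0.2,-0.2],1],
  [[14,-42,0],[0,0,0],1],
  [[10,-30,0],[0,0,0],1],
  [[0,0,0],[0,0,0],1],
  [[0,0,0],[0,0,0],1],
])

```text
clock: 7.68
eef_pos: [0.6535, 0.1997, 0.2933]
tcp_rot: [0.998, 0.057, -0.005, -0.0]
ft_force: [-0.3, -0.1, -4.6]
finger_gap: 0.013
```

```bash
python3 - <<'E'
from h import *
import pickle
delta(.657,.205,.30,6.3)
D={n:camera(n) for n in ["scene","side","wrist"]}
pickle.dump(D,open("v6.pkl","wb"))
crop(D["wrist"],"w6",0,0,560,420,1.4)
crop(D["scene"],"s6",200,120,440,320,3)
E
```

```text
pos [0.6535 0.1997 0.2933] F [-0.3 -0.1 -4.6] gap 0.013 t 7.67
shift mm [ 4.1 -4.9 -6.8] turn deg [-0.04  0.6   0.23]
```

View pics/w6.png

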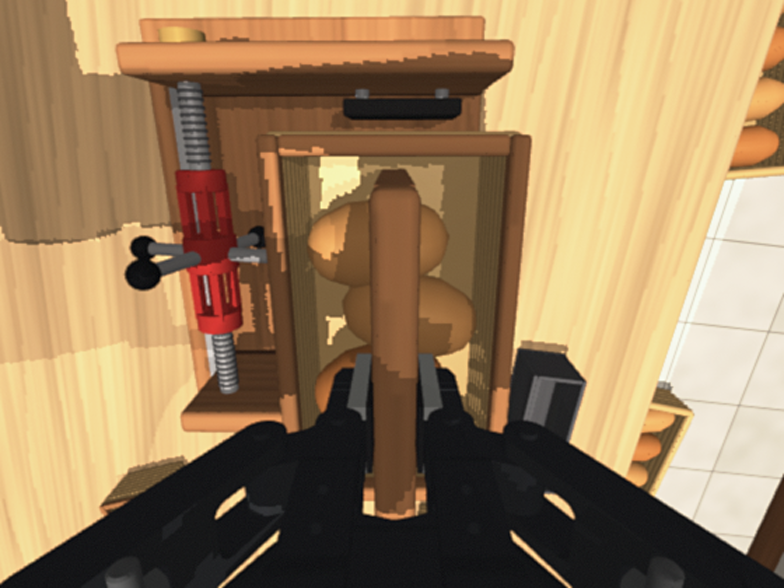

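View pics/s6.png

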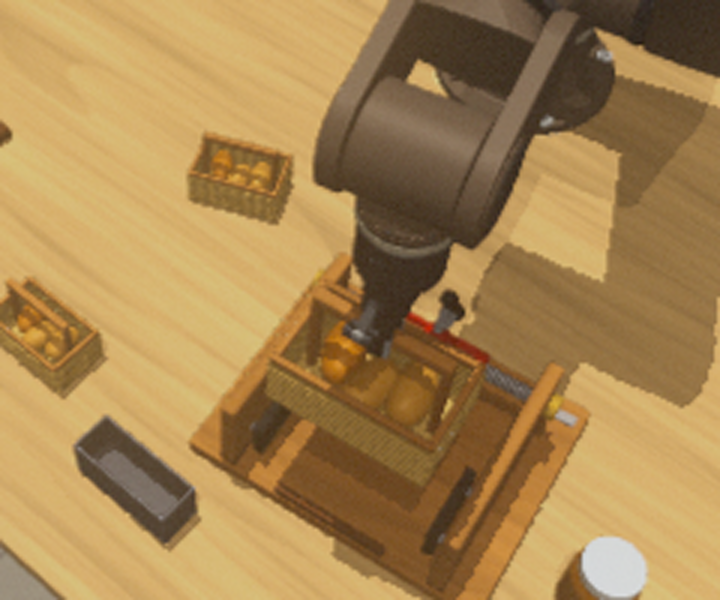

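```bash
python3 - <<'E'
from h import *
import pickle
w=pickle.load(open("v6.pkl","rb"))["wrist"]
W=lambda u,v,z:onz(w,u/1.4,v/1.4,z)
x=np.array([np.cos(.11),np.sin(.11)]);y=np.array([-x[1],x[0]])
n=np.array([.657,.205])
def st(p): d=p[:2]-n; return (np.array([d@x,d@y])*1000).round(1)
a=[W(343,118,.085),W(462,117,.085)]
print("pad",st(a[0]),st(a[1]))
for p in [(179,171),(228,171),(200,332),(242,330)]: print("tb",st(W(*p,.1)))
print("base",st(W(143,20,.02)),st(W(484,20,.02)))
print("lboard top",st(W(117,45,.135)),st(W(513,43,.135)),"rboard",st(W(184,428,.135)))
r=[W(*p,.076+.2933-.121) for p in [(260,137),(530,137)]];print("rim",[st(q) for q in r])
print("handle",st(W(396,190,.133+.1723)),st(W(394,515,.133+.1723)))
D=pickle.load(open("v2.pkl","rb"));w=D["wrist"]
for p in [(347,190),(362,290),(449,178),(457,280)]: print("strip",st(W(*p,.032)))
for p in [(352,156),(431,148)]: print("padL",st(W(*p,.085)))
E
```

```text
pad [-44.2  94.6] [40.9 95.5]
tb [-160.4   58.1]
tb [-125.4   58.2]
tb [-161.7  -66. ]
tb [-127.9  -64. ]
base [-211.1  171.8] [ 63.5 172.2]
lboard top [-169.6  131. ] [ 61.8 132.4] rboard [-167.4 -130.9]
rim [array([-56.3,  77.7]), array([44.9, 78.1])]
handle [-4.7 63.4] [ -4.9 -43.5]
strip [-60.8  63.1]
strip [-60.6 -62.6]
strip [60.5 62.8]
strip [ 60.4 -62.8]
padL [-43.  100.9]
padL [39.7 99. ]
```

Emit:
send_rows([
  [[2.5,-3,10],[0,0.6,0.2],1],
  [[2,-2,30],[0,0,0],1],
  [[0,0,30],[0,0,0],1],
  [[0,0,15],[0,0,0],1],
  [[0,0,0],[0,0,0],1],
])

```text
clock: 8.45
eef_pos: [0.6583, 0.2027, 0.206]
tcp_rot: [0.999, 0.053, 0.002, -0.001]
ft_force: [0.1, -0.0, -4.4]
finger_gap: 0.0128
```

```bash
python3 - <<'E'
from h import *
delta(.6575,.205,.143,6.3)
w=camera("wrist");crop(w,"w7",0,0,560,420,1.4)
E
```

```text
pos [0.6583 0.2027 0.206 ] F [ 0.1 -0.  -4.4] gap 0.0128 t 8.45
shift mm [-0.8 -2.3 63. ] turn deg [-0.06 -0.24 -0.26]
```

View pics/w7.png

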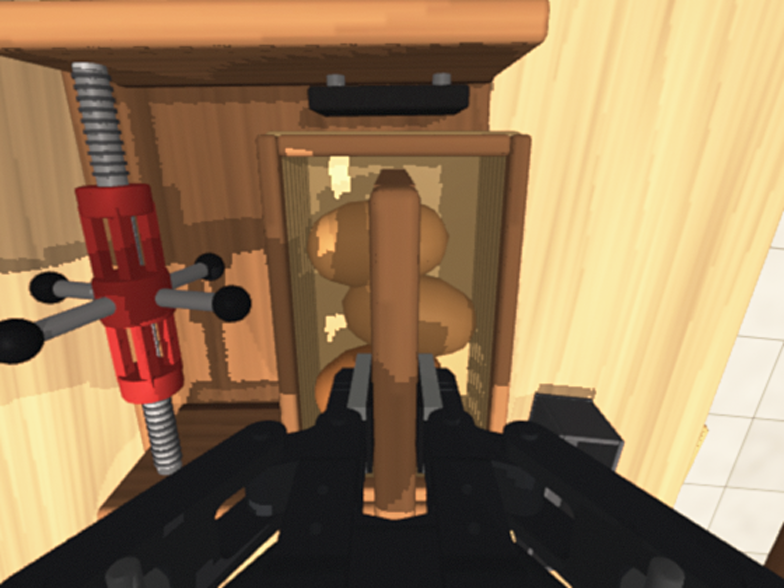

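Emit:
send_rows([
  [[-1.3,-1,20],[0,-0.2,-0.3],1],
  [[0,-1,20],[0,0,0],1],
  [[0,0,8],[0,0,0],1],
  [[0,0,0],[0,0,0],1],
])

```text
clock: 9.0
eef_pos: [0.6579, 0.205, 0.1583]
tcp_rot: [0.998, 0.056, 0.003, -0.001]
ft_force: [0.2, 0.2, -5.0]
finger_gap: 0.0131
```

```bash
python3 - <<'E'
from h import *
delta(.657,.205,.142,6.3)
w=camera("wrist");crop(w,"w8",0,0,560,420,1.4)
s=camera("scene");crop(s,"s8",200,120,440,320,3)
W=lambda u,v,z:onz(w,u/1.4,v/1.4,z)
E
```

```text
pos [0.6579 0.205  0.1583] F [ 0.2  0.2 -5. ] gap 0.0131 t 9.0
shift mm [-1.  -0.1 16.2] turn deg [-0.08 -0.32  0.08]
```

View pics/w8.png

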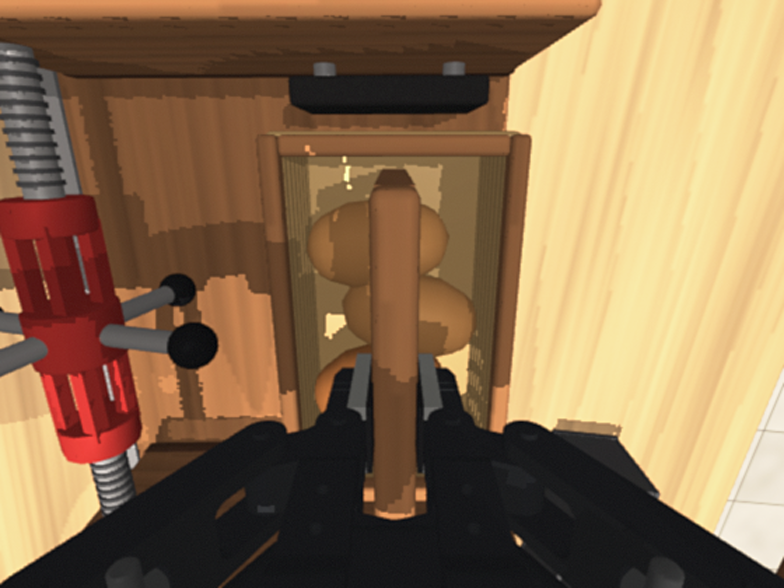

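View pics/s8.png

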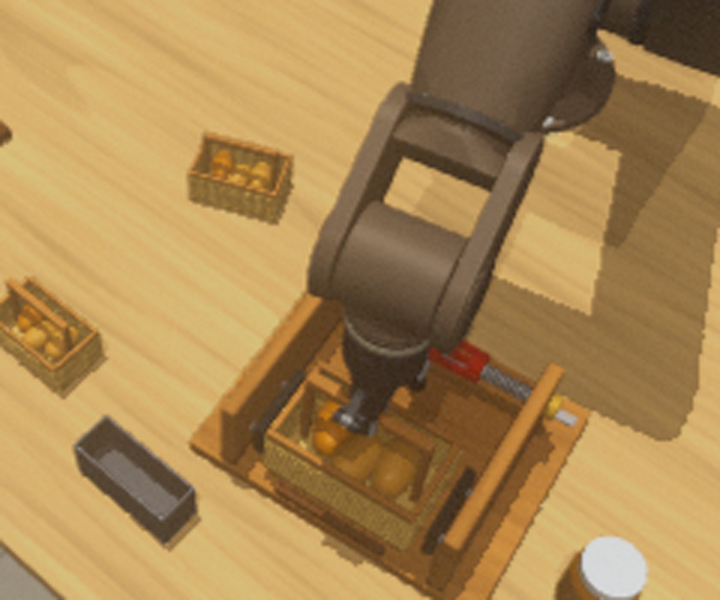

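Emit:
send_rows([
  [[-1.8,0,4],[0,-0.3,0],1],
  [[0,0,5],[0,0,0],1],
  [[0,0,4],[0,0,0],1],
  [[0,0,2],[0,0,0],1],
  [[0,0,0],[0,0,0],1],
])

```text
clock: 9.72
eef_pos: [0.6567, 0.2049, 0.1444]
tcp_rot: [0.998, 0.056, 0.002, -0.001]
ft_force: [-0.9, -0.0, -4.2]
finger_gap: 0.0131
```

```bash
python3 - <<'E'
from h import *
delta(.657,.205,.141,6.3)
E
```

```text
pos [0.6567 0.2049 0.1444] F [-0.9 -0.  -4.2] gap 0.0131 t 9.72
shift mm [ 0.3 -0.1  3.4] turn deg [-0.1  -0.18  0.07]
```

No sign of contact with the strips, so I'll set it down.

Emit:
send_rows([
  [[0,0,2],[0,-0.1,0],1],
  [[0,0,2],[0,0,0],1],
  [[0,0,1.5],[0,0,0],1],
  [[0,0,0],[0,0,0],1],
])

```text
clock: 10.22
eef_pos: [0.657, 0.2052, 0.1414]
tcp_rot: [0.998, 0.056, 0.002, -0.001]
ft_force: [-1.0, 0.3, -4.3]
finger_gap: 0.0132
```

```bash
python3 - <<'E'
from h import *
delta(.657,.205,.141,6.3)
s=camera("scene");crop(s,"s9",200,120,440,320,3)
s=camera("side");crop(s,"d9",200,100,380,260,4)
E
```

```text
pos [0.657  0.2052 0.1414] F [-1.   0.3 -4.3] gap 0.0132 t 10.22
shift mm [0.  0.2 0.4] turn deg [-0.12 -0.2   0.09]
```

View pics/s9.png

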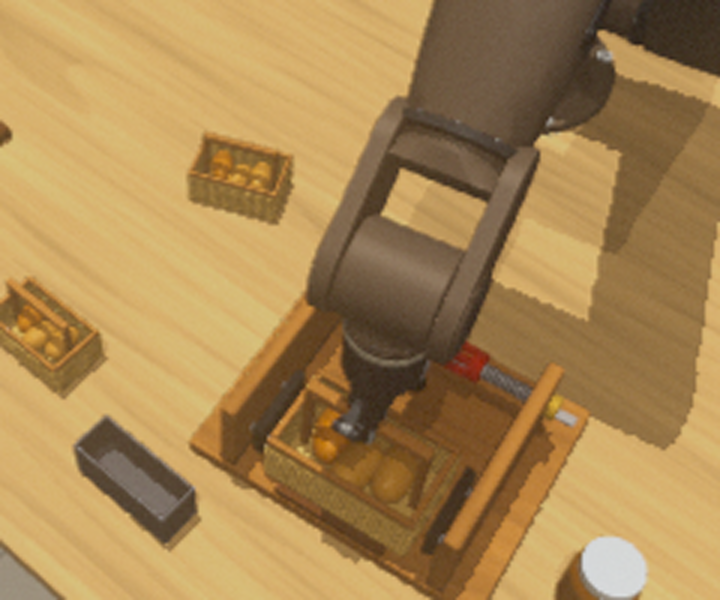

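Emit:
send_rows([
  [[0,0,1],[0,0,0],1],
  [[0,0,1],[0,0,0],1],
  [[0,0,0],[0,0,0],1],
])

```text
clock: 10.7
eef_pos: [0.6569, 0.2056, 0.141]
tcp_rot: [0.998, 0.056, 0.002, -0.001]
ft_force: [-0.2, 0.7, -4.0]
finger_gap: 0.0132
```

Emit:
send_rows([
  [[0,0,2.5],[0,0,0],1],
  [[0,0,2.5],[0,0,0],1],
  [[0,0,0],[0,0,0],1],
])

```text
clock: 11.08
eef_pos: [0.657, 0.2056, 0.1412]
tcp_rot: [0.998, 0.056, 0.004, -0.001]
ft_force: [-0.1, -0.2, -4.5]
finger_gap: 0.0133
```

Emit:
send_rows([
  [[0,0,3],[0,0,0],1],
])

```text
clock: 11.2
eef_pos: [0.6574, 0.2059, 0.1408]
tcp_rot: [0.998, 0.056, 0.005, -0.002]
ft_force: [-15.1, -0.9, 39.2]
finger_gap: 0.0126
```

Emit:
send_rows([
  [[0,0,3],[0,0,0],1],
])

```text
clock: 11.32
eef_pos: [0.6574, 0.2059, 0.1409]
tcp_rot: [0.998, 0.056, 0.005, -0.002]
ft_force: [-14.9, -5.2, 30.1]
finger_gap: 0.0123
```

Firm contact at TCP z = 0.141, which is the expected height with the basket on the base board. I'll relax the push, then open.

Emit:
send_rows([
  [[0,0,0],[0,0,0],1],
  [[0,0,0],[0,0,0],1],
  [[0,0,0],[0,0,0],0.4],
  [[0,0,0],[0,0,0],-0.3],
  [[0,0,0],[0,0,0],-1],
])

```text
clock: 11.95
eef_pos: [0.658, 0.206, 0.1401]
tcp_rot: [0.998, 0.056, 0.006, -0.002]
ft_force: [0.2, -0.1, -0.2]
finger_gap: 0.0613
```

Emit:
send_rows([
  [[0,0,0],[0,0,0],-1],
  [[0,0,-10],[0,0,0],-1],
  [[0,0,-30],[0,0,0],-1],
  [[0,0,-40],[0,0,0],-1],
  [[0,0,-40],[0,0,0],-1],
])

```text
clock: 12.58
eef_pos: [0.656, 0.2052, 0.2622]
tcp_rot: [0.998, 0.056, 0.003, -0.001]
ft_force: [-0.2, 0.7, -0.1]
finger_gap: 0.0854
```

Emit:
send_rows([
  [[-20,-20,-40],[0,0,0],-1],
  [[-30,-30,-10],[0,0,0],-1],
  [[-20,-10,0],[0,0,0],-1],
  [[0,0,0],[0,0,0],0],
])

```text
clock: 13.08
eef_pos: [0.578, 0.258, 0.3207]
tcp_rot: [0.998, 0.056, 0.008, -0.003]
ft_force: [0.5, 0.9, 0.4]
finger_gap: 0.0696
```

```bash
python3 - <<'E'
from h import *
import pickle
delta(.657,.205,.3,6.3)
D={n:camera(n) for n in ["scene","side","wrist"]}
pickle.dump(D,open("v10.pkl","wb"))
crop(D["wrist"],"w10",0,0,560,420,1.4)
crop(D["scene"],"s10",200,120,440,320,3)
crop(D["side"],"d10",200,80,380,260,4)
E
```

```text
pos [0.578  0.258  0.3207] F [0.5 0.9 0.4] gap 0.0696 t 13.07
shift mm [72.3 61.5 21.6] turn deg [-0.24 -0.95  0.07]
```

View pics/w10.png

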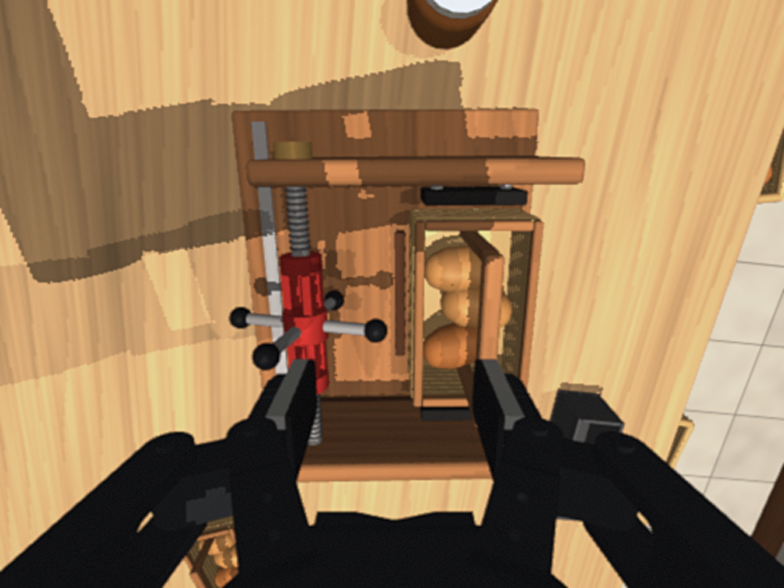

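View pics/s10.png

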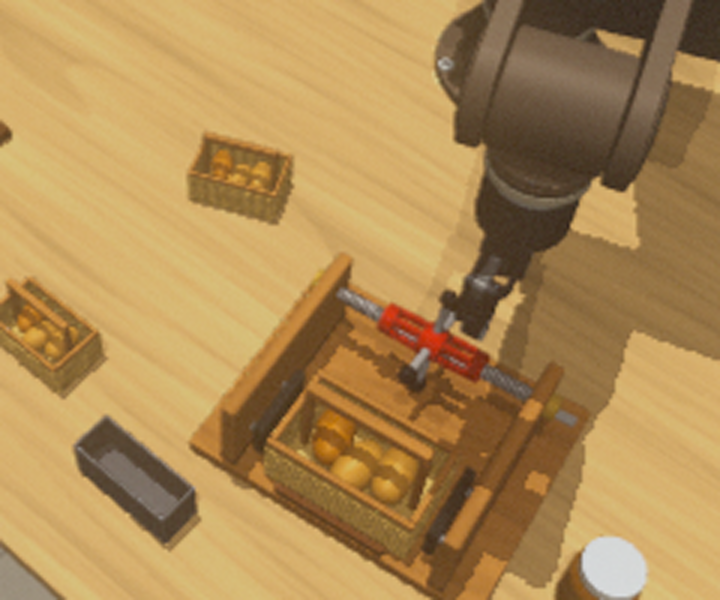

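View pics/d10.png

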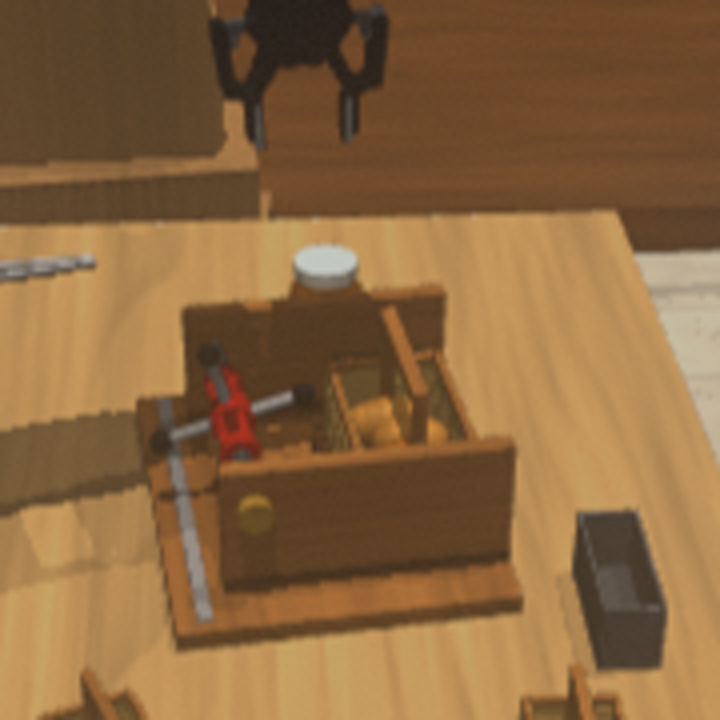

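```bash
cat >> h.py <<'E'
X=np.array([np.cos(.11),np.sin(.11),0]);Y=np.array([-X[1],X[0],0]);N=np.array([.6565,.2035,.02])
TM=N-.143*X+np.array([0,0,.08])
def spoke(c,u,v):
    o,d=ray(c,u,v); t=((TM-o)@Y)/(d@Y); q=o+d*t-TM; a,b=q@X*1000,q[2]*1000
    return round(a,1),round(b,1),"ang past top",round(np.degrees(np.arctan2(a,b)),1)
def stn(p): d=np.array(p)-N; return (np.array([d@X,d@Y,d[2]])*1000).round(1)
E
python3 - <<'E'
from h import *
import pickle
D=pickle.load(open("v10.pkl","rb"));w=D["wrist"]
W=lambda u,v,z:onz(w,u/1.4,v/1.4,z)
for p in [(266,356),(375,330),(240,317),(335,299)]: print("W",spoke(w,p[0]/1.4,p[1]/1.4))
for p in [(210,355),(303,395),(162,438)]: print("D",spoke(D["side"],200+p[0]/4,80+p[1]/4))
for p in [(412,219),(541,219),(413,404),(522,404)]: print("rim",stn(W(*p,.096)))
print("padL",stn(W(421,203,.085)),stn(W(527,203,.085)))
print("handle",stn(W(471,235,.153)),stn(W(490,390,.153)))
s=D["scene"];S=lambda u,v,z:stn(onz(s,200+u/3,120+v/3,z))
print("scene rim",[S(*p,.096) for p in [(262,440),(313,375),(465,455),(411,527)]], "handle",S(318,378,.153),S(440,445,.153))
E
```

```text
W (np.float64(-18.1), np.float64(61.2), 'ang past top', np.float64(-16.5))
W (np.float64(58.8), np.float64(14.2), 'ang past top', np.float64(76.4))
W (np.float64(-61.4), np.float64(-17.2), 'ang past top', np.float64(-105.7))
W (np.float64(17.1), np.float64(-65.7), 'ang past top', np.float64(165.4))
D (np.float64(-14.0), np.float64(60.4), 'ang past top', np.float64(-13.1))
D (np.float64(61.6), np.float64(14.3), 'ang past top', np.float64(77.0))
D (np.float64(-57.2), np.float64(-15.3), 'ang past top', np.float64(-105.0))
rim [-53.9  88.2  76. ]
rim [50. 88. 76.]
rim [-50.8 -81.2  76. ]
rim [ 49.7 -82.1  76. ]
padL [-46.1  99.6  65. ] [41.  99.5 65. ]
handle [-16.8  85.7 133. ] [  4.1 -33.8 133. ]
scene rim [array([ 55.7, -85.5,  76. ]), array([-37.9, -83.1,  76. ]), array([-45.5,  92.2,  76. ]), array([52.4, 84.9, 76. ])] handle [ -7.7 -62.4 133. ] [-10.9  72.8 133. ]
```

```bash
cat >> h.py <<'E'
def go(a,b,z):
    p=TM+a/1000*X+b/1000*Y; delta(p[0],p[1],z,6.3)
def where():
    s=telemetry.read_state(); d=s["eef_pos"]-TM; print("stand rel axis",(d@X*1000).round(1),(d@Y*1000).round(1),"z",s["eef_pos"][2].round(4),"Fx,Fy,Fz stand",(s["ft_force"]@X).round(1),(s["ft_force"]@Y).round(1),s["ft_force"][2].round(1),"gap",round(s["finger_gap"],4),"t",round(s["clock"],2))
E
python3 -c "
from h import *
print(TM);go(-70,0,.21);where()"
```

```text
[0.51436428 0.1878017  0.1       ]
pos [0.5795 0.2571 0.3194] F [-0.2 -0.7 -0.1] gap 0.0476 t 13.22
shift mm [-144.    62.2  107. ] turn deg [-0.22 -0.89 -0.02]
stand rel axis 72.4 61.7 z 0.3194 Fx,Fy,Fz stand -0.3 -0.7 -0.1 gap 0.0476 t 13.22
```

Emit:
send_rows([
  [[-40,20,0],[-0.2,-0.9,0],1],
  [[-45,20,10],[0,0,0],1],
  [[-40,20,30],[0,0,0],1],
  [[-15,0,30],[0,0,0],1],
  [[0,0,15],[0,0,0],1],
])

```text
clock: 13.85
eef_pos: [0.4469, 0.1774, 0.2303]
tcp_rot: [0.999, 0.052, -0.0, 0.0]
ft_force: [0.8, 0.2, 0.3]
finger_gap: -0.0002
```

```bash
python3 -c "
from h import *
go(-65,0,.148);where()
w=camera('wrist');crop(w,'w11',0,0,560,420,1.4)
w=camera('side');crop(w,'d11',200,80,380,260,4)
"
```

```text
pos [0.4469 0.1774 0.2303] F [0.8 0.2 0.3] gap -0.0002 t 13.85
shift mm [ 3.3 -3.  82.3] turn deg [ 0.02  0.04 -0.3 ]
stand rel axis -68.2 -3.0 z 0.2303 Fx,Fy,Fz stand 0.8 0.1 0.3 gap -0.0002 t 13.85
```

View pics/w11.png

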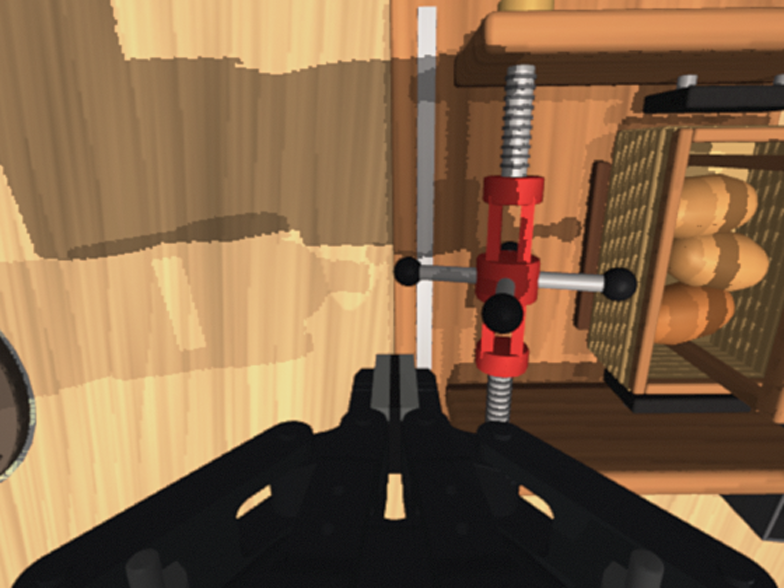

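View pics/d11.png

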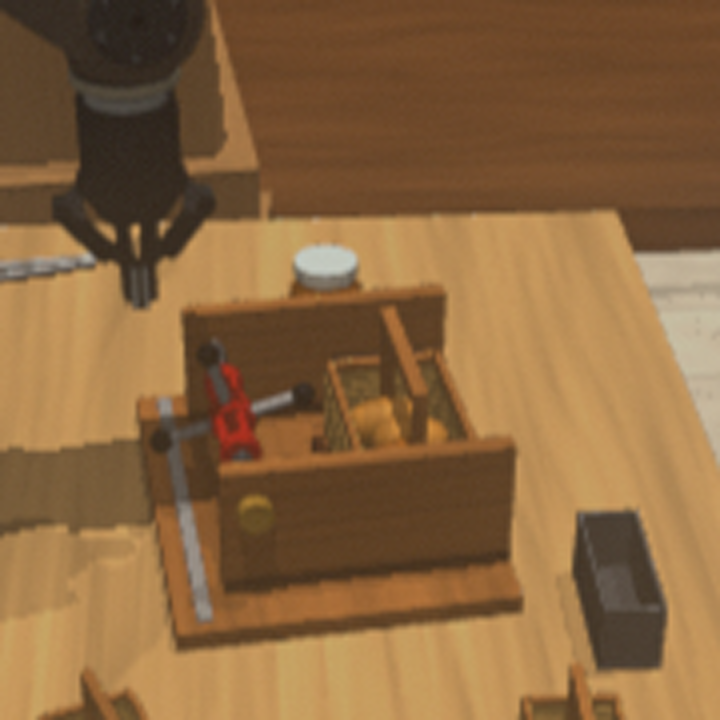

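Emit:
send_rows([
  [[2,-2,25],[0,0,-0.3],1],
  [[0,0,30],[0,0,0],1],
  [[0,0,20],[0,0,0],1],
  [[0,0,3],[0,0,0],1],
])

```text
clock: 14.45
eef_pos: [0.4538, 0.1793, 0.1519]
tcp_rot: [0.999, 0.054, 0.001, -0.0]
ft_force: [-0.9, -0.2, -0.3]
finger_gap: 0.0002
```

```bash
python3 -c "
from h import *
go(23,0,.148);where()
"
```

```text
pos [0.4538 0.1793 0.1519] F [-0.9 -0.2 -0.3] gap 0.0002 t 14.45
shift mm [84.1 -2.   4.1] turn deg [ 0.   -0.1  -0.12]
stand rel axis -61.1 -1.8 z 0.1519 Fx,Fy,Fz stand -0.9 -0.1 -0.3 gap 0.0002 t 14.45
```

Emit:
send_rows([
  [[12,-1,2],[0,0,0],1],
  [[14,0,1],[0,0,0],1],
  [[14,0,0],[0,0,0],1],
])

```text
clock: 14.82
eef_pos: [0.497, 0.185, 0.1509]
tcp_rot: [0.999, 0.054, 0.002, -0.0]
ft_force: [-1.7, 0.2, -0.1]
finger_gap: -0.0001
```

Emit:
send_rows([
  [[12,0,0],[0,0,0],1],
  [[12,0,0],[0,0,0],1],
])

```text
clock: 15.08
eef_pos: [0.5228, 0.1878, 0.1513]
tcp_rot: [0.999, 0.054, 0.002, -0.0]
ft_force: [-2.7, -0.6, 0.6]
finger_gap: 0.0003
```

```bash
python3 -c "
from h import *
go(23,0,.148);where()
"
```

```text
pos [0.5228 0.1878 0.1513] F [-2.7 -0.6  0.6] gap 0.0003 t 15.07
shift mm [14.6 -1.   3.4] turn deg [-0.01 -0.2  -0.13]
stand rel axis 8.4 -1.0 z 0.1513 Fx,Fy,Fz stand -2.8 -0.3 0.6 gap 0.0003 t 15.07
```

Emit:
send_rows([
  [[10,0,1],[0,0,0],1],
  [[6,0,0],[0,0,0],1],
  [[0,0,0],[0,0,0],1],
])

```text
clock: 15.45
eef_pos: [0.5404, 0.1896, 0.1501]
tcp_rot: [0.999, 0.054, 0.002, -0.0]
ft_force: [0.7, 0.3, 0.7]
finger_gap: 0.0004
```

```bash
python3 -c "
from h import *
where()
D={n:camera(n) for n in ['side','wrist']}
crop(D['wrist'],'w12',0,0,560,420,1.4)
crop(D['side'],'d12',200,80,380,260,4)
"
```

```text
stand rel axis 26.1 -1.1 z 0.1501 Fx,Fy,Fz stand 0.7 0.2 0.7 gap 0.0004 t 15.45
```

View pics/d12.png

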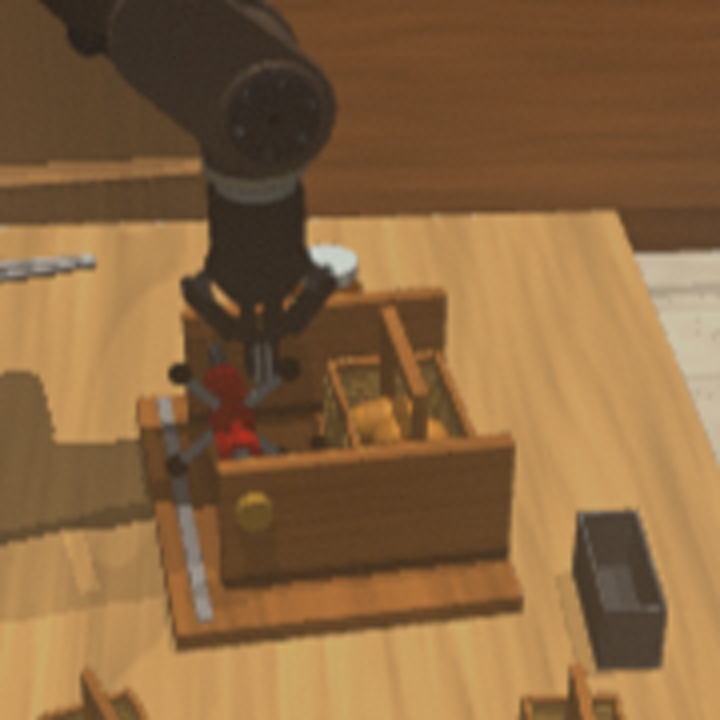

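View pics/w12.png

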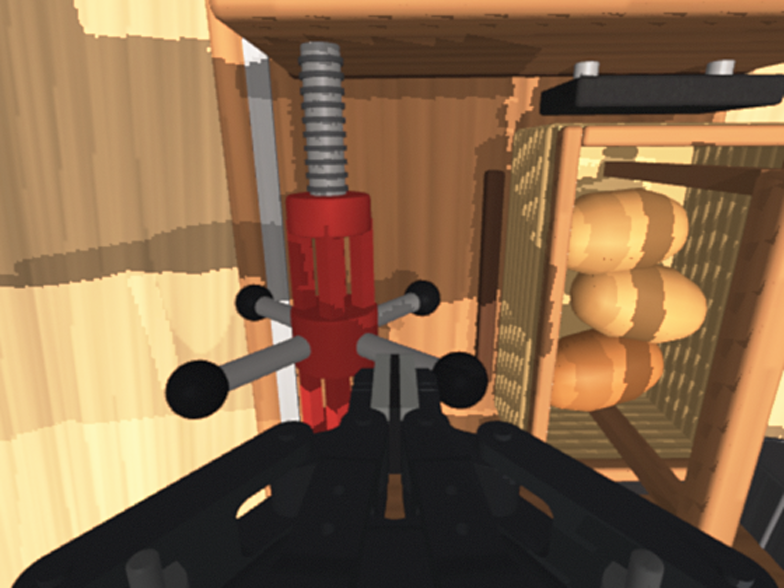

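Emit:
send_rows([
  [[-3,0,-30],[0,0,0],1],
  [[-3,0,-30],[0,0,0],1],
  [[-35,0,-3],[0,0,0],1],
  [[-35,0,0],[0,0,0],1],
  [[-25,0,0],[0,0,0],1],
])

```text
clock: 16.18
eef_pos: [0.4376, 0.1785, 0.2152]
tcp_rot: [0.999, 0.054, 0.004, -0.0]
ft_force: [0.9, 0.4, -0.5]
finger_gap: -0.0001
```

```bash
python3 -c "
from h import *
go(-77,0,.148);where()
"
```

```text
pos [0.4376 0.1785 0.2152] F [ 0.9  0.4 -0.5] gap -0.0001 t 16.18
shift mm [-0.2 -0.8 67.2] turn deg [-0.03 -0.42 -0.15]
stand rel axis -77.3 -0.9 z 0.2152 Fx,Fy,Fz stand 0.9 0.3 -0.5 gap -0.0001 t 16.18
```

Emit:
send_rows([
  [[0,-1,25],[0,-0.4,0],1],
  [[0,0,28],[0,0,0],1],
  [[0,0,12],[0,0,0],1],
  [[0,0,2],[0,0,0],1],
])

```text
clock: 16.68
eef_pos: [0.4366, 0.1798, 0.1489]
tcp_rot: [0.999, 0.054, 0.003, -0.001]
ft_force: [0.7, 0.6, 1.0]
finger_gap: 0.0006
```

```bash
python3 -c "
from h import *
go(24,0,.148);where()
"
```

```text
pos [0.4366 0.1798 0.1489] F [0.7 0.6 1. ] gap 0.0006 t 16.68
shift mm [102.1   0.4   1.5] turn deg [-0.08 -0.32 -0.1 ]
stand rel axis -78.1 0.5 z 0.1489 Fx,Fy,Fz stand 0.7 0.5 1.0 gap 0.0006 t 16.68
```

Emit:
send_rows([
  [[12,0,1],[0,-0.3,0],1],
  [[12,0,0],[0,0,0],1],
  [[12,0,0],[0,0,0],1],
])

```text
clock: 17.05
eef_pos: [0.4748, 0.184, 0.1495]
tcp_rot: [0.999, 0.054, 0.001, -0.001]
ft_force: [-2.3, 0.0, 1.5]
finger_gap: 0.0002
```

Emit:
send_rows([
  [[12,0,0],[0,0,0],1],
  [[12,0,0],[0,0,0],1],
])

```text
clock: 17.3
eef_pos: [0.5009, 0.1868, 0.1498]
tcp_rot: [0.999, 0.054, 0.001, -0.001]
ft_force: [-0.7, 0.6, 0.9]
finger_gap: -0.0
```

Emit:
send_rows([
  [[12,0,0],[0,0,0],1],
  [[10,0,0],[0,0,0],1],
])

```text
clock: 17.55
eef_pos: [0.5242, 0.1893, 0.1496]
tcp_rot: [0.999, 0.054, 0.0, -0.001]
ft_force: [-3.1, -0.3, -0.1]
finger_gap: -0.0
```

```bash
python3 -c "
from h import *
go(24,0,.148);where()
"
```

```text
pos [0.5242 0.1893 0.1496] F [-3.1 -0.3 -0.1] gap -0.0 t 17.55
shift mm [14.   0.3  1.6] turn deg [-0.09 -0.06 -0.11]
stand rel axis 10.0 0.4 z 0.1496 Fx,Fy,Fz stand -3.2 0.1 -0.1 gap -0.0 t 17.55
```

Emit:
send_rows([
  [[9,0,1],[0,0,0],1],
  [[5,0,0],[0,0,0],1],
])

```text
clock: 17.8
eef_pos: [0.5391, 0.1909, 0.1482]
tcp_rot: [0.999, 0.054, 0.0, -0.001]
ft_force: [-2.3, -0.1, 1.2]
finger_gap: 0.0
```

Emit:
send_rows([
  [[-3,0,-30],[0,0,0],1],
  [[-3,0,-30],[0,0,0],1],
  [[-35,0,-3],[0,0,0],1],
  [[-35,0,0],[0,0,0],1],
  [[-25,0,0],[0,0,0],1],
])

```text
clock: 18.42
eef_pos: [0.4401, 0.18, 0.2134]
tcp_rot: [0.999, 0.054, 0.003, -0.001]
ft_force: [0.3, 0.4, 0.8]
finger_gap: 0.0001
```

```bash
python3 -c "
from h import *
go(-77,0,.148);where()
D={n:camera(n) for n in ['scene','side','wrist']}
import pickle; pickle.dump(D,open('v13.pkl','wb'))
crop(D['wrist'],'w13',0,0,560,420,1.4)
crop(D['scene'],'s13',220,180,420,330,4)
crop(D['side'],'d13',200,80,380,260,4)
"
```

```text
pos [0.4401 0.18   0.2134] F [0.3 0.4 0.8] gap 0.0001 t 18.43
shift mm [-2.8  0.5 65.4] turn deg [-0.12 -0.4  -0.15]
stand rel axis -74.7 0.4 z 0.2134 Fx,Fy,Fz stand 0.3 0.4 0.8 gap 0.0001 t 18.43
```

View pics/s13.png

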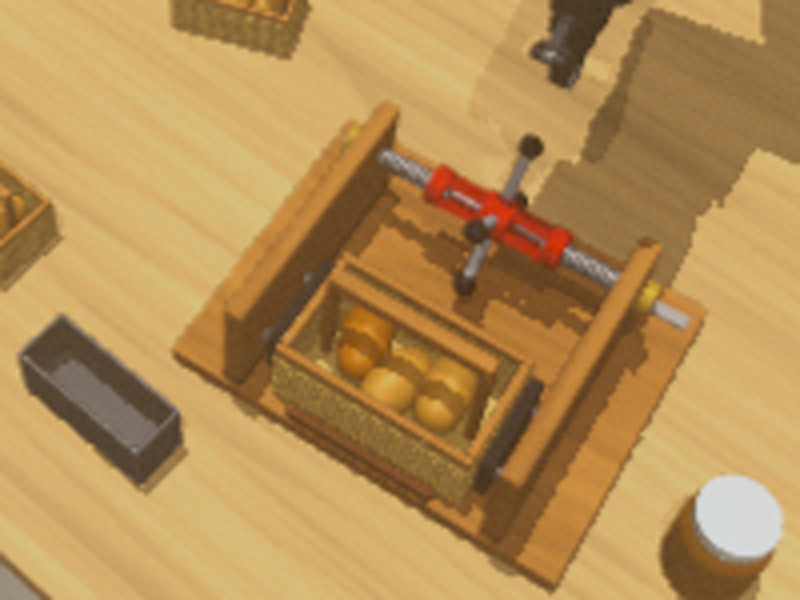

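View pics/w13.png

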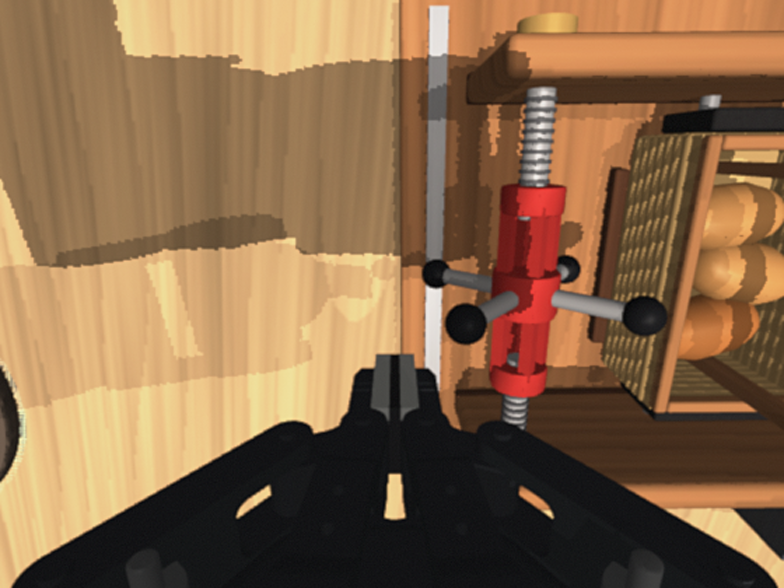

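View pics/d13.png

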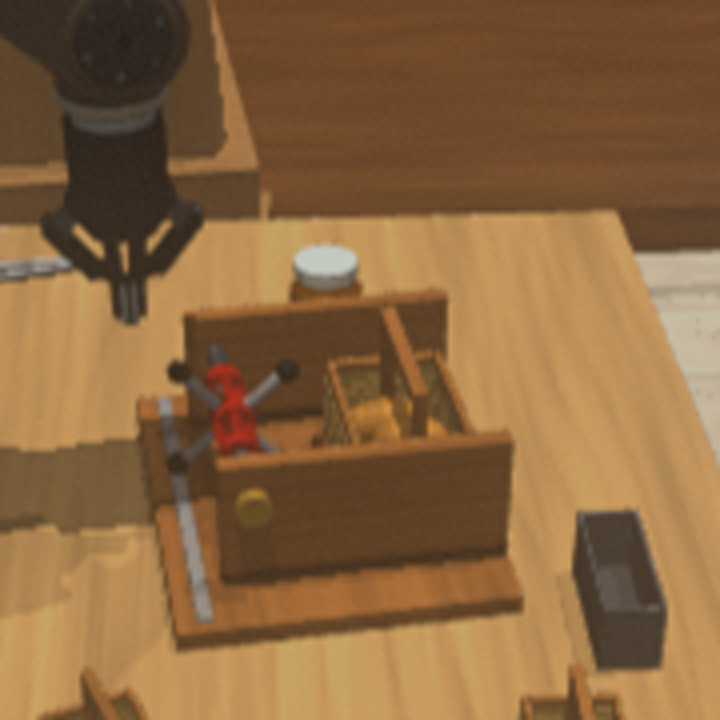

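Emit:
send_rows([
  [[-3,0,25],[0,-0.4,0],1],
  [[0,0,28],[0,0,0],1],
  [[0,0,10],[0,0,0],1],
  [[0,0,1],[0,0,0],1],
])

```text
clock: 19.08
eef_pos: [0.4433, 0.1808, 0.1491]
tcp_rot: [0.999, 0.054, 0.003, -0.002]
ft_force: [0.9, 0.1, -0.4]
finger_gap: 0.0001
```

Emit:
send_rows([
  [[12,0,0],[0,-0.2,0],1],
  [[12,0,0],[0,0,0],1],
])

```text
clock: 19.32
eef_pos: [0.4686, 0.1836, 0.1504]
tcp_rot: [0.999, 0.054, 0.001, -0.002]
ft_force: [-2.3, -1.1, 0.5]
finger_gap: 0.0001
```

Emit:
send_rows([
  [[8,0,0],[0,0,0],1],
])

```text
clock: 19.45
eef_pos: [0.4777, 0.1846, 0.1509]
tcp_rot: [0.999, 0.054, 0.002, -0.002]
ft_force: [-2.6, -0.5, 0.6]
finger_gap: 0.0002
```

```bash
python3 -c "
from h import *
go(24,0,.148);where()
"
```

```text
pos [0.4777 0.1846 0.1509] F [-2.6 -0.5  0.6] gap 0.0002 t 19.45
shift mm [60.7  0.7  3.2] turn deg [-0.18 -0.23 -0.15]
stand rel axis -36.7 0.9 z 0.1509 Fx,Fy,Fz stand -2.6 -0.2 0.6 gap 0.0002 t 19.45
```

Emit:
send_rows([
  [[8,0,0],[0,0,0],1],
])

```text
clock: 19.58
eef_pos: [0.4865, 0.1855, 0.1512]
tcp_rot: [0.999, 0.054, 0.002, -0.002]
ft_force: [-1.6, -0.6, 1.3]
finger_gap: -0.0
```

Emit:
send_rows([
  [[8,0,0],[0,0,0],1],
])

```text
clock: 19.7
eef_pos: [0.495, 0.1864, 0.1513]
tcp_rot: [0.999, 0.054, 0.002, -0.002]
ft_force: [-1.7, 0.2, 0.4]
finger_gap: -0.0002
```

Emit:
send_rows([
  [[8,0,0],[0,0,0],1],
])

```text
clock: 19.82
eef_pos: [0.5035, 0.1874, 0.1514]
tcp_rot: [0.999, 0.054, 0.002, -0.002]
ft_force: [-2.4, 0.6, -0.4]
finger_gap: 0.0003
```

Emit:
send_rows([
  [[8,0,0],[0,0,0],1],
])

```text
clock: 19.95
eef_pos: [0.5118, 0.1883, 0.1513]
tcp_rot: [0.999, 0.054, 0.002, -0.002]
ft_force: [-2.6, -0.4, -0.6]
finger_gap: 0.0
```

```bash
python3 -c "
from h import *
go(24,0,.148);where()
w=camera('wrist');crop(w,'w14',0,0,560,420,1.4)
"
```

```text
pos [0.5118 0.1883 0.1513] F [-2.6 -0.4 -0.6] gap 0.0 t 19.95
shift mm [26.5  0.7  3.4] turn deg [-0.18 -0.22 -0.15]
stand rel axis -2.5 0.7 z 0.1513 Fx,Fy,Fz stand -2.7 -0.1 -0.6 gap 0.0 t 19.95
```

View pics/w14.png

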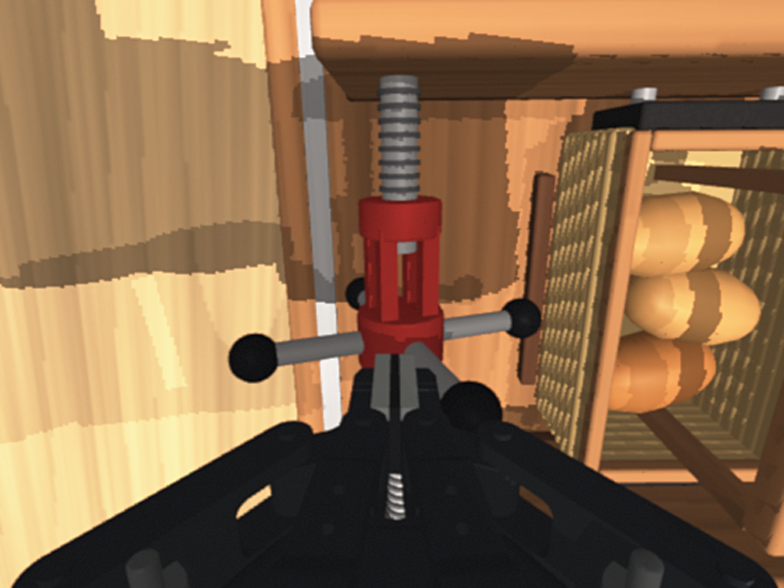

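Emit:
send_rows([
  [[7,0,1],[0,0,0],1],
])

```text
clock: 20.12
eef_pos: [0.5194, 0.189, 0.1501]
tcp_rot: [0.999, 0.054, 0.002, -0.002]
ft_force: [-4.3, -0.6, -0.9]
finger_gap: -0.0001
```

Emit:
send_rows([
  [[7,0,1],[0,0,0],1],
])

```text
clock: 20.25
eef_pos: [0.5263, 0.1898, 0.1488]
tcp_rot: [0.999, 0.054, 0.001, -0.002]
ft_force: [-5.2, -0.4, -0.7]
finger_gap: 0.0
```

Emit:
send_rows([
  [[7,0,0],[0,0,0],1],
])

```text
clock: 20.38
eef_pos: [0.5331, 0.1905, 0.1485]
tcp_rot: [0.999, 0.054, 0.0, -0.001]
ft_force: [-7.0, -0.3, 0.6]
finger_gap: -0.0001
```

Emit:
send_rows([
  [[5,0,0],[0,0,0],1],
])

```text
clock: 20.5
eef_pos: [0.538, 0.191, 0.1481]
tcp_rot: [0.999, 0.054, -0.001, -0.001]
ft_force: [-5.8, -0.2, 0.7]
finger_gap: -0.0003
```

```bash
python3 -c "
from h import *
go(24,0,.148);where()
w=camera('wrist');crop(w,'w15',0,0,560,420,1.4)
w=camera('scene');crop(w,'s15',260,220,400,320,5.5)
"
```

```text
pos [0.538  0.191  0.1481] F [-5.8 -0.2  0.7] gap -0.0003 t 20.5
shift mm [0.2 0.6 0.1] turn deg [-0.15  0.09 -0.15]
stand rel axis 23.8 0.6 z 0.1481 Fx,Fy,Fz stand -5.8 0.5 0.7 gap -0.0003 t 20.5
```

View pics/w15.png

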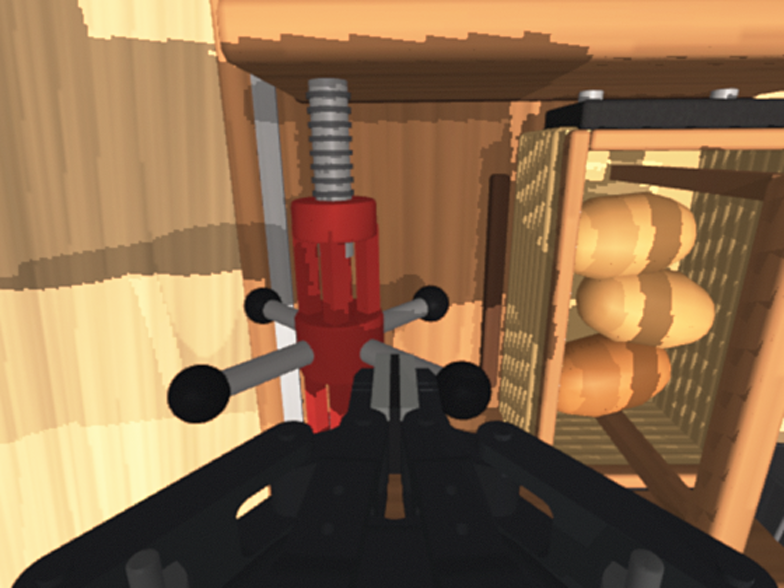

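View pics/s15.png

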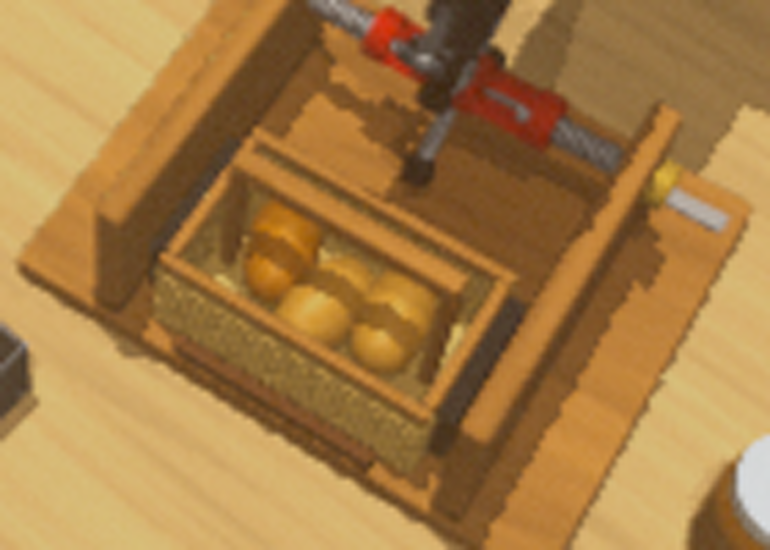

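Emit:
send_rows([
  [[0,0,0],[0,0,0],1],
])

```text
clock: 20.72
eef_pos: [0.5384, 0.191, 0.1482]
tcp_rot: [0.999, 0.054, -0.0, -0.001]
ft_force: [-3.7, -1.1, 0.6]
finger_gap: 0.0
```

```bash
python3 -c "
from h import *
where()
w=camera('wrist');crop(w,'w16',130,180,330,320,4)
print(spoke(w,197/1.4,395/1.4),spoke(w,464/1.4,391/1.4))
"
```

```text
stand rel axis 24.3 0.6 z 0.1482 Fx,Fy,Fz stand -3.8 -0.7 0.6 gap 0.0 t 20.73
(np.float64(-43.8), np.float64(45.9), 'ang past top', np.float64(-43.6)) (np.float64(47.3), np.float64(43.6), 'ang past top', np.float64(47.3))
```

Emit:
send_rows([
  [[-6,0,0],[0,0,0],1],
  [[-6,0,0],[0,0,0],1],
  [[0,0,0],[0,0,0],1],
])

```text
clock: 21.15
eef_pos: [0.5267, 0.1898, 0.1489]
tcp_rot: [0.999, 0.054, 0.002, -0.002]
ft_force: [-1.5, 0.3, 0.1]
finger_gap: -0.0002
```

```bash
python3 -c "
from h import *
where()
w=camera('wrist');crop(w,'w17',0,0,560,420,1.4)
"
```

```text
stand rel axis 12.4 0.7 z 0.1489 Fx,Fy,Fz stand -1.5 0.4 0.1 gap -0.0002 t 21.15
```

View pics/w17.png

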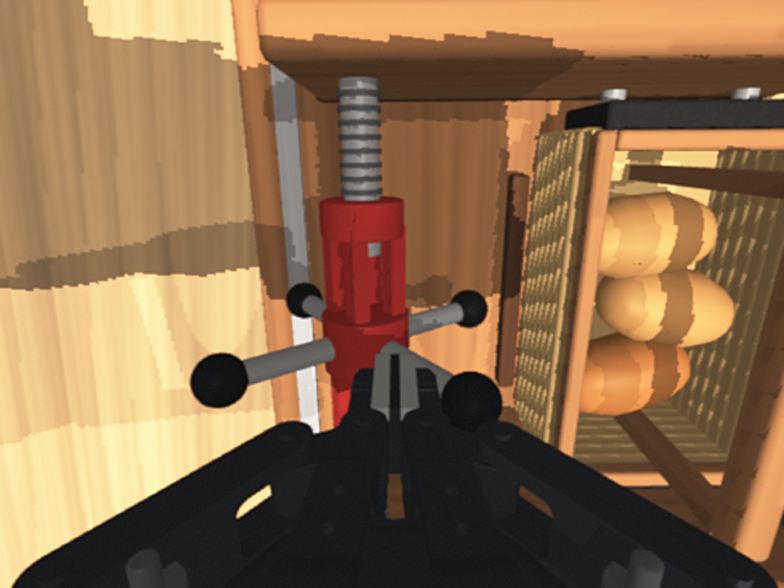

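View pics/w16.png

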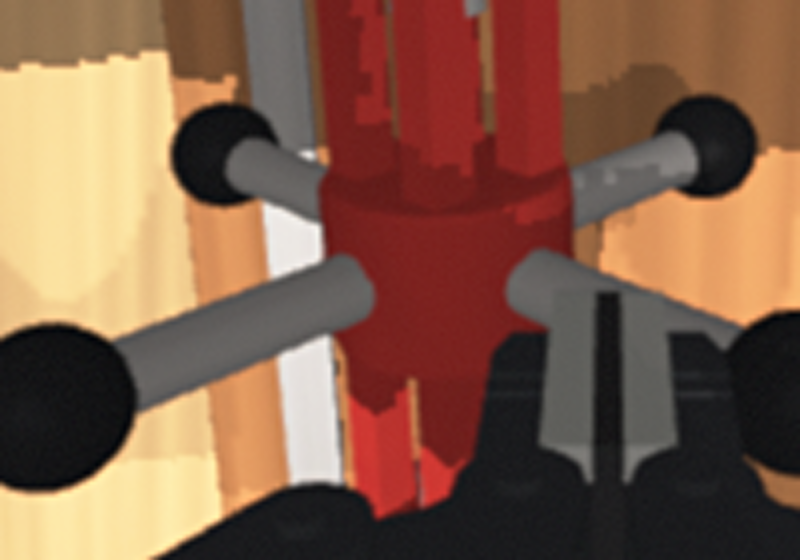

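```bash
python3 -c "
from h import *
w=camera('wrist')
print(spoke(w,218/1.4,380/1.4),spoke(w,470/1.4,401/1.4)); where()
"
```

```text
(np.float64(-52.3), np.float64(36.0), 'ang past top', np.float64(-55.5)) (np.float64(36.6), np.float64(50.6), 'ang past top', np.float64(35.9))
stand rel axis 12.5 0.6 z 0.1488 Fx,Fy,Fz stand -2.8 0.3 1.1 gap 0.0001 t 21.25
```

Emit:
send_rows([
  [[-6,0,0],[0,0,0],1],
  [[-6,0,0],[0,0,0],1],
  [[0,0,0],[0,0,0],1],
])

```text
clock: 21.62
eef_pos: [0.5145, 0.1885, 0.1488]
tcp_rot: [0.999, 0.054, 0.002, -0.002]
ft_force: [0.2, 0.4, -0.1]
finger_gap: -0.0
```

```bash
python3 -c "
from h import *
where()
w=camera('wrist');crop(w,'w18',0,0,560,420,1.4)
"
```

```text
stand rel axis 0.2 0.7 z 0.1488 Fx,Fy,Fz stand 0.2 0.4 -0.1 gap -0.0 t 21.62
```

View pics/w18.png

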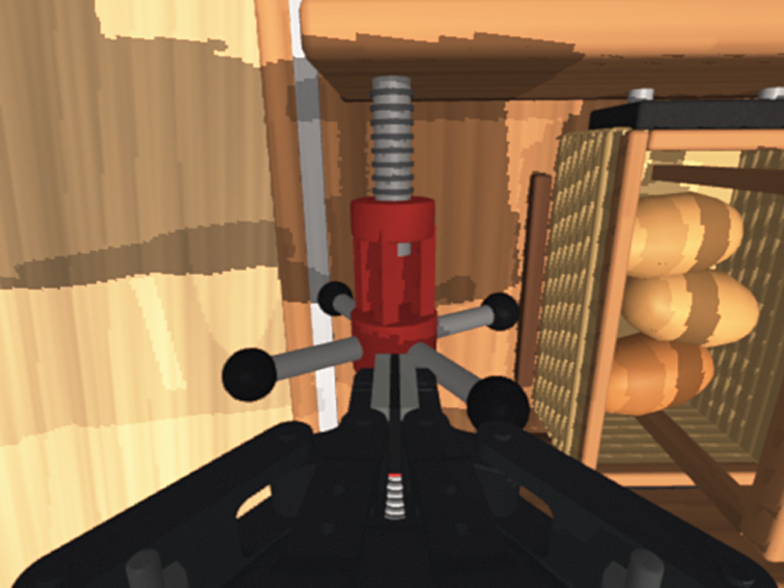

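The spoke followed the finger back about 11° and then stayed put, so the grip went above the roughly 14 N self-holding level and settled there. I'll lift clear and check.

Emit:
send_rows([
  [[-4,0,-25],[0,0,0],1],
  [[-3,0,-40],[0,0,0],1],
  [[0,0,-50],[0,0,0],1],
  [[20,20,-50],[0,0,0],1],
  [[30,-30,-10],[0,0,0],1],
])

```text
clock: 22.3
eef_pos: [0.5562, 0.2013, 0.3295]
tcp_rot: [0.999, 0.053, 0.002, -0.001]
ft_force: [0.1, -0.1, 0.2]
finger_gap: 0.0002
```

Emit:
send_rows([
  [[40,-20,0],[0,0,0],1],
  [[30,0,0],[0,0,0],1],
  [[0,0,0],[0,0,0],1],
])

```text
clock: 22.68
eef_pos: [0.627, 0.2309, 0.3312]
tcp_rot: [0.999, 0.053, 0.003, -0.002]
ft_force: [-0.5, -0.6, -0.4]
finger_gap: -0.0003
```

```bash
python3 -c "
from h import *
where()
D={n:camera(n) for n in ['scene','side','wrist']}
import pickle; pickle.dump(D,open('v19.pkl','wb'))
crop(D['wrist'],'w19',0,0,560,420,1.4)
crop(D['scene'],'s19',230,180,400,320,4.5)
crop(D['side'],'d19',200,80,380,260,4)
"
```

```text
stand rel axis 116.6 30.4 z 0.3312 Fx,Fy,Fz stand -0.6 -0.5 -0.4 gap -0.0003 t 22.68
```

View pics/w19.png

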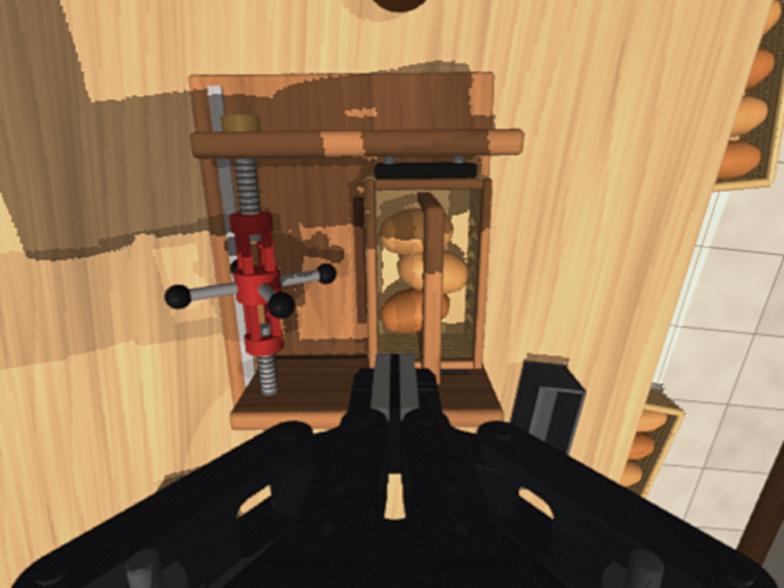

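View pics/s19.png

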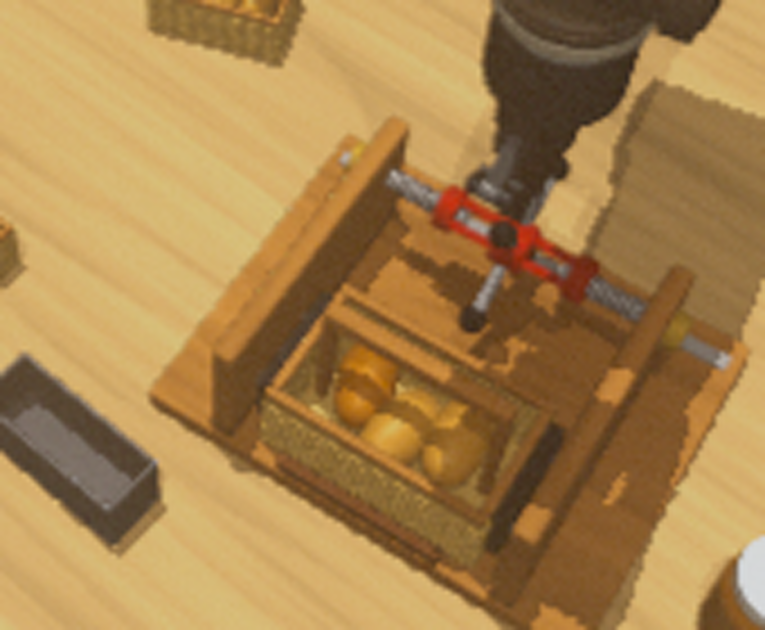

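View pics/d19.png

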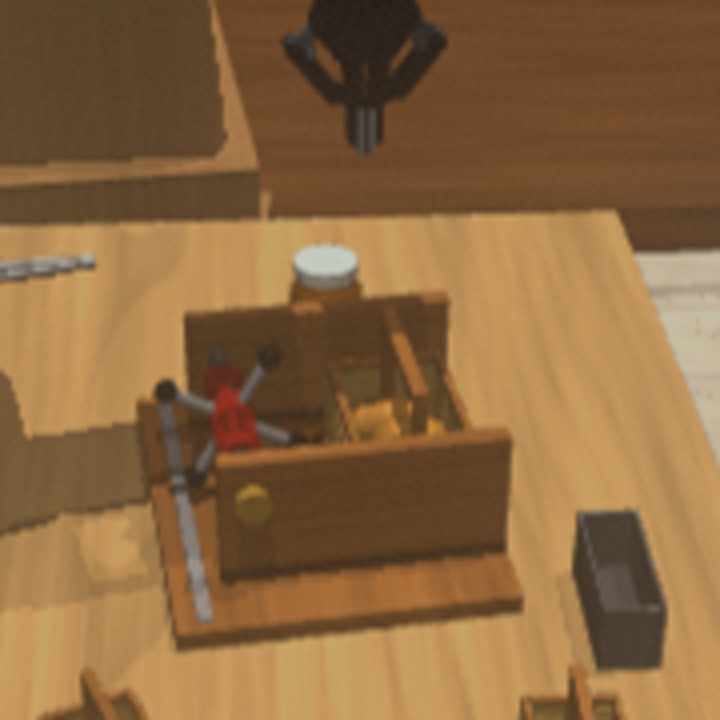

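```bash
python3 -c "
from h import *
import pickle
D=pickle.load(open('v19.pkl','rb'));w=D['wrist']
for p in [(282,305),(178,296),(327,273)]: print(spoke(w,p[0]/1.4,p[1]/1.4))
for p in [(269,355),(165,391),(303,439)]: print('D',spoke(D['side'],200+p[0]/4,80+p[1]/4))
W=lambda u,v,z:stn(onz(w,u/1.4,v/1.4,z))
print('rim',W(368,181,.096),W(491,181,.096),W(370,365,.096),W(483,365,.096))
print('pad lower edge',W(376,178,.085),W(477,177,.085))
"
```

```text
(np.float64(32.1), np.float64(52.9), 'ang past top', np.float64(31.3))
(np.float64(-55.0), np.float64(30.5), 'ang past top', np.float64(-61.0))
(np.float64(53.1), np.float64(-36.1), 'ang past top', np.float64(124.2))
D (np.float64(34.1), np.float64(55.6), 'ang past top', np.float64(31.5))
D (np.float64(-52.2), np.float64(30.1), 'ang past top', np.float64(-60.0))
D (np.float64(61.1), np.float64(-29.5), 'ang past top', np.float64(115.8))
rim [-48.3  85.4  76. ] [51.  85.1 76. ] [-49.8 -78.9  76. ] [ 54.1 -79.6  76. ]
pad lower edge [-42.2  87.1  65. ] [41.6 87.7 65. ]
```

The wrist view puts the upper spoke at 31°, at pixel (282,305). I'll wait a second to make sure it isn't creeping.

Emit:
send_rows([
  [[0,0,0],[0,0,0],1],
  [[0,0,0],[0,0,0],1],
  [[0,0,0],[0,0,0],1],
  [[0,0,0],[0,0,0],1],
  [[0,0,0],[0,0,0],1],
])

```text
clock: 23.45
eef_pos: [0.6236, 0.2302, 0.3332]
tcp_rot: [0.999, 0.053, 0.004, -0.002]
ft_force: [0.5, 0.2, 0.3]
finger_gap: 0.0002
```

Emit:
send_rows([
  [[0,0,0],[0,0,0],1],
  [[0,0,0],[0,0,0],1],
  [[0,0,0],[0,0,0],1],
  [[0,0,0],[0,0,0],1],
  [[0,0,0],[0,0,0],1],
])

```text
clock: 24.08
eef_pos: [0.6236, 0.2302, 0.3331]
tcp_rot: [0.999, 0.053, 0.004, -0.002]
ft_force: [-0.5, -0.0, -0.8]
finger_gap: -0.0003
```

```bash
python3 -c "
from h import *
import pickle
D0=pickle.load(open('v19.pkl','rb'));where()
for n,b in (('side',(235,145,285,200)),('scene',(250,180,410,320))):
    c=camera(n); a=c['img'][b[1]:b[3],b[0]:b[2]].astype(int);z=D0[n]['img'][b[1]:b[3],b[0]:b[2]].astype(int)
    d=np.abs(a-z).max(2); print(n,(d>40).sum(),d.mean().round(2))
    print(spoke(c,200+269/4,80+355/4) if n=='side' else '')
    crop(c,n+'20',200,80,380,260,4)
"
```

```text
stand rel axis 113.3 30.1 z 0.3331 Fx,Fy,Fz stand -0.5 0.0 -0.8 gap -0.0003 t 24.07
side 0 1.99
(np.float64(34.1), np.float64(55.6), 'ang past top', np.float64(31.5))
scene 246 4.25
```

View pics/side20.png

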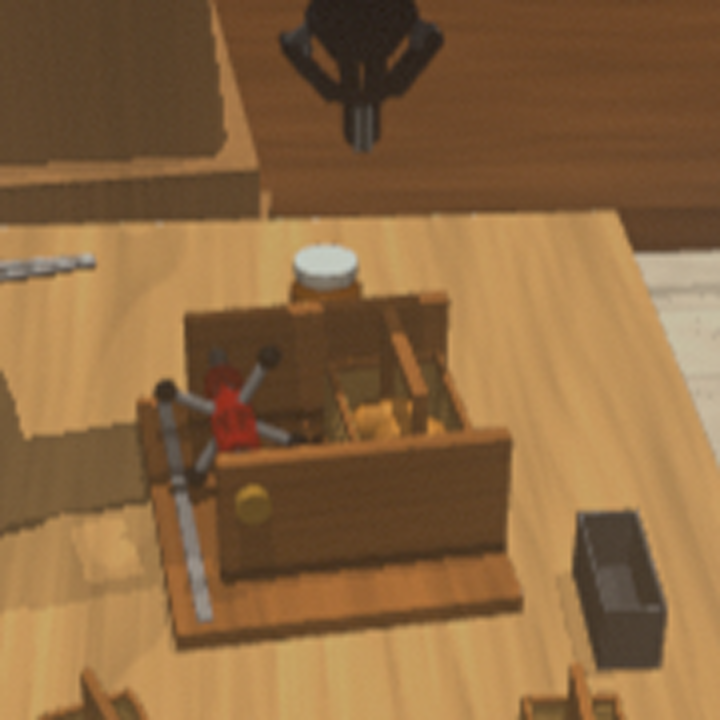

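The side view shows no change in the turnbuckle region over 1.3 s (spoke ball still at (269,355)), and the basket is seated upright. I'm handing in.

```bash
python3 -c "
from bench import ticket
print(ticket.hand_in())"
```

```text
the job is handed in; nothing more can be done
None
```

I lifted the basket by its handle, set it flat in its place on the stand and let go. Three turnbuckle strokes (about 220°) then closed the end-board pads onto it. I handed the job in at about 24 s on the clock.

**Grip:**
- The finger push rose from about 2.5 N to 6–7 N as the pads took hold.
- When I backed the finger off, the spoke came back about 16° and then held still. That fits a peak of about 20 N per pad settling to about 14 N. Both values come from the finger force and the spoke angle, because the pad force can't be read directly.
- The side view showed no change around the turnbuckle over the last 1.3 s.

**Placing:**
- The basket touched down at the height expected on the base board (TCP z 0.141 m), and its rim then measured within a few mm of the nest.
- My last two set-down pushes reached about 39 N at the wrist, transmitted through the held basket.

**Last checks:**
- Both pads look in contact with the basket in the pictures. The camera measurements were only good to 2–3 mm, too coarse to measure the pad compression.
- The basket is upright and the robot is clear of everything.
- The tin and jar look unmoved. I didn't check the breadboard again at the end, but the arm never went near it.
- The scene view differed slightly between the last two pictures. I took that to be the arm and its shadow still settling and did not check it further.

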